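# Load the capacitor reformer and set its channel dial

### The arm

A 7-joint arm with a two-finger parallel gripper is mounted at the origin on the work surface. World frame = base frame: x ahead of the robot, y to its left, z up, the work surface at z = 0. Lengths are in m, angles in rad, forces in N, time in s.
With the tool pointing down it reaches from about 0.425 to 0.925 m from the base axis. Payload 6.8 kg.
Tool frame: the origin (TCP) lies at the very end of the fingers, on their centre line; the grasp point (between the pads) lies 19 mm behind it; z points along the fingers, x is the direction in which the jaws open and shut, and the axes are right-handed (so a half turn about z gives the same grasp; the last joint's range is limited). The gripper opens to 85 mm and grips with 20 to 120 N. Pads are 22 mm wide; open, the fingers measure 114 mm over their backs; the gripper's body (76 mm by 85 mm) begins 54 mm behind the grasp point. The pads swing forward as they close: fully open they stand 13 mm farther back than shut.
Start: joints at [-1.381, 0.477, 0.022, 1.555, -0.011, 1.109, -0.083], TCP at [0.198, 0.645, 0.231] pointing down, gripper open.
Joint ranges: [-2.96, 2.96], [-0.34, 2.1], [-1.41, 1.46], [0.24, 2.44], [-1.37, 4.51], [0.17, 1.92], [-2.96, 2.96]. Speed limits (rad/s): [2.39, 2.39, 3.14, 3.14, 3.14, 3.14, 3.14].

### API

Orientations are given as a rotation vector (axis times angle).
In Python, from bench import r, grab_frame gives the robot as it stands. The module is installed in compiled form; this text tells all that it offers.
- The arm moves only by the tool send_rows, never from a script. Its argument "series" is a list of rows, each a list of 2 entries, a list of its own where there are three numbers: the shift along the tool's x, y, z in m, then the turn, a rotation vector about the tool's x, y, z in units of 5 degrees (1.0 is 5 degrees). A call has 1 to 20 rows; each row shifts and turns the commanded pose from where the row before left it, along the tool's axes as they then stand; what a row does not reach is not made up. A row lasts 1/8 s, in which the tool goes at most 62.5 mm and 10.7 degrees, less where a joint would pass 70% of its speed; a pose out of reach is approached as far as the arm can. A call is refused whole if a number of a shift passes 0.0625 or a number of a turn 1, either way. A call with a gripper value outside its range is refused whole. "fingers" is the closure in counts, from 0 (fully open) to 255 (shut), set as the call begins (left out, the last holds). The fingers move at their own pace and stop on an object; "grip_force" is the grip in N (left out, the last holds). Time passes only in rows, so rows that do not move let the fingers close. It gives the time, the measured TCP pose, the force and the opening at its end, in the units of the state.
- r.get_obs(): the state, without advancing time (a new reading comes with each control period).
- grab_frame(name): name is "scene" or "side" or "wrist"; returns a dict with "frame" (400x640x3 uint8, red, green, blue), "fx", "fy", "cx", "cy" (pixels), "origin" and "rotation" of the camera in the world; the wrist camera has in their place "T_tool_cam" (4x4, takes a point from camera to tool coordinates, whose origin is the TCP and whose axes are the tool frame's). Camera axes: x right, y down, z forward; pixel columns grow to the right and rows downward; lengths in m; the calibration is good to about 2 mm. A picture is of the moment at which its call begins: read the wrist's pose just before it. There is no depth.
- r.hand_in(): hands the job in, once; it reports no verdict.
The state is a dict: "clock": time; "joints": joint angles; "qvel": joint speeds; "tau": joint torques, N m; "tcp_pos": TCP position; "orientation": TCP orientation; "contact_force": force on the tool from outside, world axes, zero at the start; "moment": the same for the moment, N m; "grip_width": finger opening in m.
Only numpy, scipy, OpenCV 4.12 (cv2) and the standard library are available. Lean on these libraries where they do the work, as an engineer would, in place of code of your own. Each camera call takes 0.05 s, during which the arm holds its last target.

### The job

Clear the mixed parts from the bench: put every capacitor can in the tray on top of the reforming unit and every transformer in the grey parts bin, each resting on the floor and none on top of another. Then turn the unit's click dial to the number of cans you loaded (two, three or four pips), and after that press the start button fully down and let it go. Leave the loudspeaker, battery, screwdriver and circuit board where they are.

Things in the scene. Friction and masses are not known exactly. Their poses are not given: they have to be found in the camera images.
- tray (a point): centre of the floor of the square rimmed tray on top of the reforming unit (a fixed, low grey instrument 190 x 270 mm, its top 55 mm above the bench, this point on that top, 50 mm to +y of the unit's centre). x, y along the tray's sides, z up. Floor 150 x 150 mm inside, light grey; aluminium rim 12 mm high, 4 mm thick. The dial's axis stands at (-45, -133) mm and the button at (52, -133) mm from this point in this frame
- bin_in (a point): centre of the inner floor of the fixed grey parts bin at the left end: open box, inside 162 (x) x 117 (y) mm, walls 4 mm, rim 31 mm above this floor, floor 4 mm above the bench. x, y along its sides, z up
- dial (a joint): click dial on the unit, black with a white pointer line: value grows clockwise seen from above, 0 at its lower stop; a click (detent) every 30 degrees = 0.5236 rad, so position k reads 0.5236 k, from 0 to 5 (upper stop). Round it the unit is marked with a ring for 0, then 1 to 5 white pips. It springs into the nearest click when let go; passing a click takes about 0.05 N m
- dial_grip (a point): on the dial's axis (vertical), 32 mm above the unit's top, 6 mm below the top of its bar grip; turns with the dial. Bar 42 mm long along this x, 13 mm wide along y, 30 mm high, standing on a disc 42 mm across whose upper face is 12 mm above the unit's top; x points towards the pointer's mark
- start (a joint): push button, black in a white round housing: travel 6 mm down (0 released, 0.006 fully down, about 5 N), springs back
- start_top (a point): centre of the upper face of the push button, 26 mm across; z up; press straight down
- can0_mid (a point): capacitor: upright black can with an aluminium top, 36 mm across, 45 mm high, some 60 g; this point is its centre, half-way up, z along its axis. May be absent
- can1_mid (a point): capacitor: upright black can with an aluminium top, 36 mm across, 45 mm high, some 60 g; this point is its centre, half-way up, z along its axis. May be absent
- can2_mid (a point): capacitor: upright black can with an aluminium top, 36 mm across, 45 mm high, some 60 g; this point is its centre, half-way up, z along its axis. May be absent
- can3_mid (a point): capacitor: upright black can with an aluminium top, 36 mm across, 45 mm high, some 60 g; this point is its centre, half-way up, z along its axis. May be absent
- trafo0_mid (a point): small transformer: dark steel core 44 (x) x 22 (y) x 37 (z) mm with a copper winding 26 (x) x 38 (y) x 23 (z) mm through its middle, some 150 g; this point is its centre, half-way up. The 44 mm across its bare end faces is the good grasp. May be absent
- trafo1_mid (a point): small transformer: dark steel core 44 (x) x 22 (y) x 37 (z) mm with a copper winding 26 (x) x 38 (y) x 23 (z) mm through its middle, some 150 g; this point is its centre, half-way up. The 44 mm across its bare end faces is the good grasp. May be absent
- trafo2_mid (a point): small transformer: dark steel core 44 (x) x 22 (y) x 37 (z) mm with a copper winding 26 (x) x 38 (y) x 23 (z) mm through its middle, some 150 g; this point is its centre, half-way up. The 44 mm across its bare end faces is the good grasp. May be absent
- speaker: loose loudspeaker, 72 mm across, 29 mm high; leave alone; origin under its centre
- battery: plain battery block 48 x 26 x 17 mm, lying; leave alone; origin under its centre
- driver: screwdriver lying on the bench beyond the unit; leave alone
- board: green circuit board 90 x 70 mm, 26 mm high at its heat sink; leave alone; origin under its centre

How it is judged:
By the outcome, as a careful person would: the job done as asked, in the order asked, and still so for the second after the job is handed in, with the robot touching nothing.
Of can0, can1, can2, can3 only 2 to 4 are there at a start; the rules pass over those that are not, and their reading is None.
Of trafo0, trafo1, trafo2 only 2 to 3 are there at a start; the rules pass over those that are not, and their reading is None.
At some moment in a run one of can0, can1, can2, can3, trafo0, trafo1, trafo2 may be knocked a few centimetres aside while the robot is not near it.
Once in a run the grip may slacken for a moment while it holds something.
It also fails if it takes over 210 s, if anything falls off the work surface, if the arm or the gripper's body presses on something with over 40 N, if the wrist force passes 120 N, or if a joint passes its speed limit or range.

## Working session

There is one attempt and no reset: what is moved stays moved. The work goes in short steps, Python scripts to look and compute and a tool call to move; the robot and the scene stay as the last step left them, time stands still between calls to the robot, and variables do not carry over. Pictures are saved under pics/ and viewed, and the job is handed in when it is done.

Besides the shell and the picture viewer there is one more tool, called after ">>>" as name(argument=value, ...), one argument or row to a line, values as JSON. send_rows: Moves the arm, as the interface text tells. Its arguments: {"type":"object","properties":{"series":{"type":"array"},"fingers":{"type":"number"},"grip_force":{"type":"number"}},"required":["series"]}

```bash
mkdir -p pics
cat > h.py <<'E'
import numpy as np, cv2
from scipy.spatial.transform import Rotation as R
from bench import r, grab_frame
def snap(name,fn):
    o=r.get_obs(); f=grab_frame(name)
    cv2.imwrite('pics/'+fn+'.png',cv2.cvtColor(f['frame'],cv2.COLOR_RGB2BGR))
    if name=='wrist':
        T=np.eye(4);T[:3,:3]=R.from_rotvec(o['orientation']).as_matrix();T[:3,3]=o['tcp_pos']
        T=T@np.array(f['T_tool_cam']);f['origin']=T[:3,3];f['rotation']=T[:3,:3]
    np.save('pics/'+fn+'.npy',{k:v for k,v in f.items()},allow_pickle=True)
    return f
def load(fn): return np.load('pics/'+fn+'.npy',allow_pickle=True).item()
def ray(f,u,v,z):
    d=np.array(f['rotation'])@np.array([(u-f['cx'])/f['fx'],(v-f['cy'])/f['fy'],1.])
    o=np.array(f['origin']); return o+d*(z-o[2])/d[2]
def proj(f,p):
    c=np.array(f['rotation']).T@(np.array(p)-np.array(f['origin'])); return f['fx']*c[0]/c[2]+f['cx'],f['fy']*c[1]/c[2]+f['cy']
E
python3 - <<'E'
from h import *
o=r.get_obs();print({k:np.round(v,3) for k,v in o.items()}); print(R.from_rotvec(o['orientation']).as_matrix().round(3))
for n in('scene','side','wrist'):
    f=snap(n,n+'0');print(n,f['fx'],f['cx'],f['cy'],np.round(f['origin'],3),np.round(f['rotation'],3).tolist(), np.round(f.get('T_tool_cam',0),3).tolist())
E
```

```text
{'clock': np.float64(0.0), 'joints': array([-1.381,  0.478,  0.022,  1.556, -0.011,  1.109, -0.083]), 'qvel': array([-0.   , -0.002,  0.001,  0.001, -0.   ,  0.002, -0.001]), 'tau': array([ 1.0000e-03, -5.9644e+01,  1.6080e+00, -2.8119e+01,  1.3000e-02,
        9.0000e-03, -0.0000e+00]), 'tcp_pos': array([0.198, 0.645, 0.23 ]), 'orientation': array([ 2.525e+00,  1.866e+00, -2.000e-03]), 'contact_force': array([-0.832, -0.119, -0.459]), 'moment': array([ 0.012, -0.012,  0.007]), 'grip_width': np.float64(0.085)}
[[ 0.293  0.956 -0.   ]
 [ 0.956 -0.293 -0.002]
 [-0.002  0.    -1.   ]]
scene 365.2329280996402 314.35874641665447 191.9825579032701 [1.056 0.212 0.858] [-1.588, -2.194, 0.694] 0
side 490.7496210597379 319.60075123302016 194.57120011775032 [ 0.429 -0.952  0.893] [-2.263, 0.14, -0.059] 0
wrist 298.8934655033675 323.5312261906857 196.92514598039597 [0.125 0.667 0.372] [[0.293, 0.912, 0.286], [0.956, -0.279, -0.09], [-0.002, 0.3, -0.954]] [[1.0, 0.0, -0.0, -0.001], [-0.0, 0.954, 0.3, -0.076], [0.0, -0.3, 0.954, -0.142], [0.0, 0.0, 0.0, 1.0]]
```

```bash
ls . pics
```

```text
.:
h.py
pics

pics:
scene0.npy
scene0.png
side0.npy
side0.png
wrist0.npy
wrist0.png
```

Camera rotation is a rotation vector for the fixed cameras; fix the helper.

Run:
```python
s=open('h.py').read()
s=s.replace("def ray(f,u,v,z):","def Rm(f):\n    a=np.array(f['rotation']); return a if a.shape==(3,3) else R.from_rotvec(a).as_matrix()\ndef ray(f,u,v,z):").replace("np.array(f['rotation'])@","Rm(f)@").replace("np.array(f['rotation']).T","Rm(f).T")
open('h.py','w').write(s)
```

```text
(no output)
```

View pics/scene0.png

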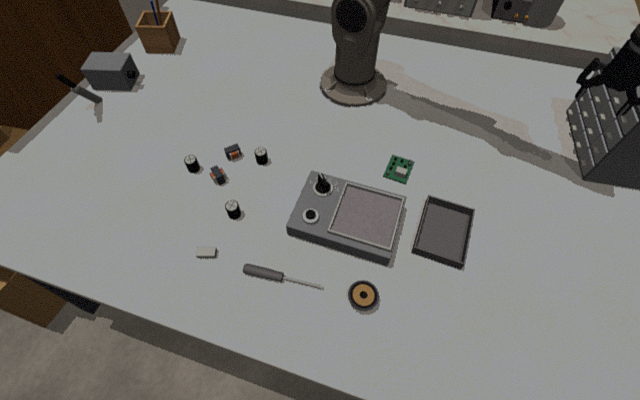

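View pics/side0.png

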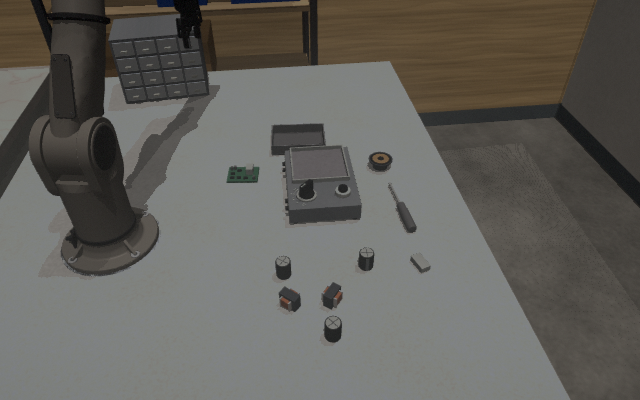

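View pics/wrist0.png

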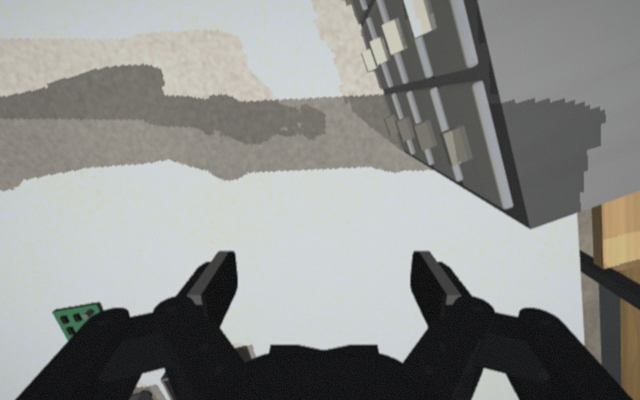

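Three cans, two transformers, unit in the middle, bin beside it at +y. I'll zoom in to measure.

Run:
```python
from h import *
a=cv2.imread('pics/scene0.png');cv2.imwrite('pics/sc_a.png',cv2.resize(a[140:265,175:300],None,fx=4.6,fy=4.6,interpolation=cv2.INTER_CUBIC))
cv2.imwrite('pics/sc_b.png',cv2.resize(a[160:275,280:480],None,fx=4,fy=4,interpolation=cv2.INTER_CUBIC))
a=cv2.imread('pics/side0.png');cv2.imwrite('pics/sd_a.png',cv2.resize(a[235:350,260:440],None,fx=4.4,fy=4.4,interpolation=cv2.INTER_CUBIC))
cv2.imwrite('pics/sd_b.png',cv2.resize(a[115:230,265:370],None,fx=5,fy=5,interpolation=cv2.INTER_CUBIC))
```

```text
(no output)
```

View pics/sc_a.png

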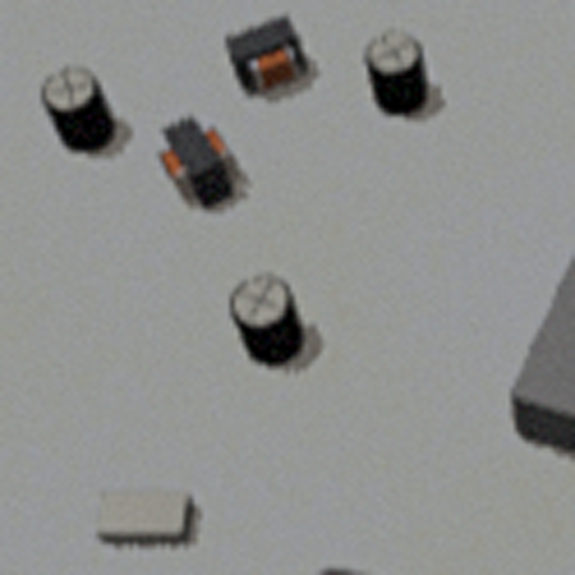

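View pics/sc_b.png

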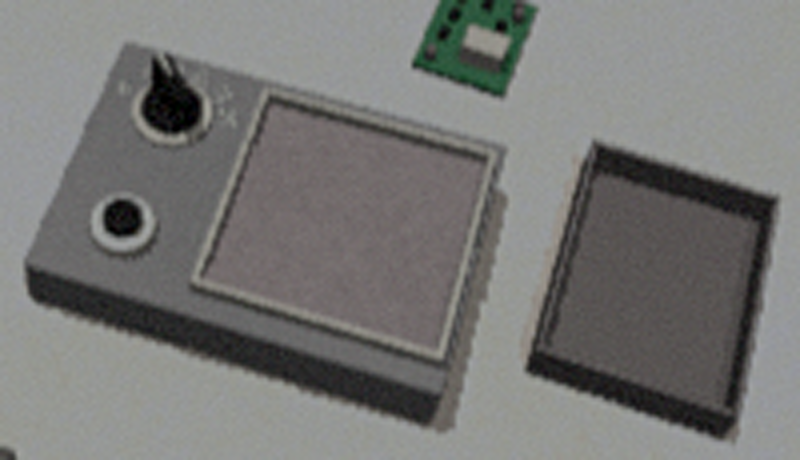

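View pics/sd_a.png

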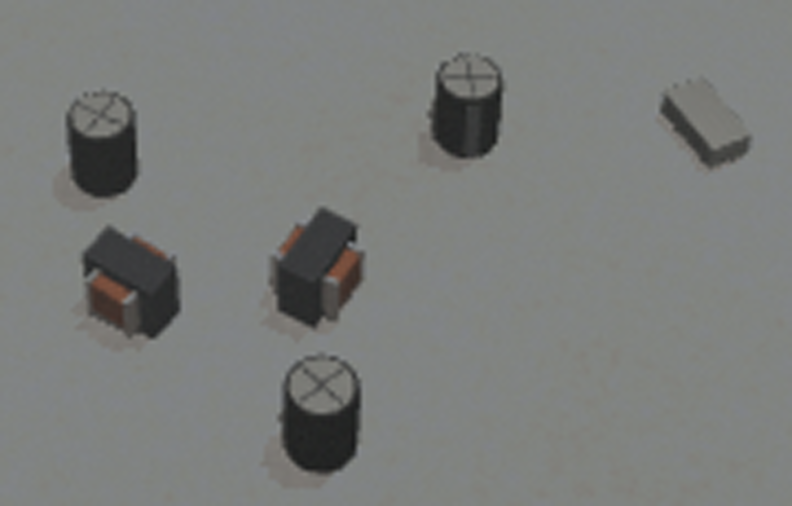

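View pics/sd_b.png

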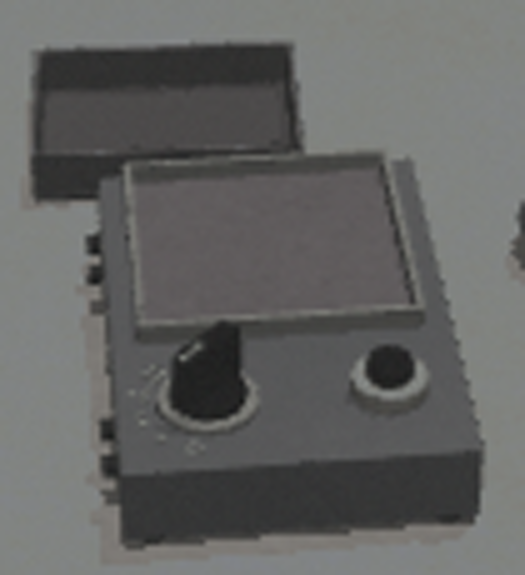

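Run:
```python
from h import *
S=load('scene0');D=load('side0')
sa=lambda p:(p[0]/4.6+175-.4,p[1]/4.6+140-.4)
sb=lambda p:(p[0]/4+280-.4,p[1]/4+160-.4)
da=lambda p:(p[0]/4.4+260-.4,p[1]/4.4+235-.4)
db=lambda p:(p[0]/5+265-.4,p[1]/5+115-.4)
def show(n,pts,f,m,z):
    P=np.array([ray(f,*m(p),z)[:2] for p in pts]); print(n,(P*1000).round().tolist(),'mean',(P.mean(0)*1000).round(1)); 
    if len(P)==4: print('   sides',[round(1000*np.linalg.norm(P[i]-P[(i+1)%4])) for i in range(4)],'ang',[round(np.degrees(np.arctan2(*(P[(i+1)%4]-P[i])[::-1])),1) for i in range(4)])
show('cans scene',[(71,89),(395,50),(262,298)],S,sa,.045)
show('cans side',[(322,384),(101,113),(469,76)],D,da,.045)
show('A scene',[(227,42),(289,17),(300,43),(237,67)],S,sa,.037)
show('A side',[(108,228),(178,265),(150,290),(84,255)],D,da,.037)
show('B side',[(320,208),(357,232),(320,283),(278,262)],D,da,.037)
show('B scene',[(164,130),(193,118),(228,160),(195,178)],S,sa,.037)
show('tray scene',[(265,92),(503,150),(440,360),(192,285)],S,sb,.067)
show('tray side',[(123,163),(388,153),(424,312),(138,328)],D,db,.067)
show('bin scene',[(595,143),(778,198),(735,412),(530,350)],S,sb,.035)
show('bin side',[(33,52),(293,44),(300,150),(35,157)],D,db,.035)
show('button',[(123,217)],S,sb,.075);show('button',[(388,366)],D,db,.075)
```

```text
cans scene [[522.0, -351.0], [429.0, -170.0], [628.0, -168.0]] mean [ 526.4 -229.7]
cans side [[525.0, -352.0], [433.0, -168.0], [631.0, -167.0]] mean [ 529.5 -229. ]
A scene [[451.0, -280.0], [418.0, -251.0], [437.0, -235.0], [468.0, -264.0]] mean [ 443.3 -257.5]
   sides [43, 25, 43, 23] ang [np.float64(138.1), np.float64(41.9), np.float64(-43.8), np.float64(-137.8)]
A side [[431.0, -240.0], [465.0, -268.0], [449.0, -281.0], [418.0, -255.0]] mean [ 441. -261.]
   sides [43, 20, 40, 20] ang [np.float64(-40.1), np.float64(-137.8), np.float64(140.3), np.float64(50.3)]
B side [[540.0, -240.0], [556.0, -258.0], [533.0, -287.0], [514.0, -272.0]] mean [ 535.7 -264.4]
   sides [24, 37, 24, 41] ang [np.float64(-47.4), np.float64(-128.1), np.float64(140.7), np.float64(51.0)]
B scene [[529.0, -285.0], [515.0, -272.0], [538.0, -236.0], [557.0, -249.0]] mean [ 534.4 -260.5]
   sides [19, 43, 23, 45] ang [np.float64(138.0), np.float64(57.0), np.float64(-34.7), np.float64(-127.9)]
tray scene [[481.0, 104.0], [478.0, 264.0], [639.0, 255.0], [636.0, 101.0]] mean [558.3 180.9]
   sides [160, 161, 155, 155] ang [np.float64(91.0), np.float64(-3.0), np.float64(-90.9), np.float64(178.8)]
tray side [[481.0, 261.0], [639.0, 251.0], [634.0, 96.0], [477.0, 101.0]] mean [557.9 177.2]
   sides [158, 156, 157, 160] ang [np.float64(-3.5), np.float64(-91.7), np.float64(177.9), np.float64(88.7)]
bin scene [[430.0, 324.0], [436.0, 445.0], [600.0, 433.0], [598.0, 309.0]] mean [516.  377.7]
   sides [121, 165, 124, 169] ang [np.float64(86.8), np.float64(-4.4), np.float64(-91.2), np.float64(174.7)]
bin side [[434.0, 444.0], [605.0, 432.0], [593.0, 308.0], [429.0, 321.0]] mean [515.2 376.4]
   sides [171, 125, 164, 123] ang [np.float64(-4.1), np.float64(-95.3), np.float64(175.3), np.float64(88.0)]
button [[608.0, 46.0]] mean [607.6  46.5]
button [[606.0, 42.0]] mean [605.6  41.9]
```

>>> send_rows(
  series=[
    [[-0.037,0.05,0],[0,0,0]],
    [[-0.037,0.05,0],[0,0,0]],
    [[-0.037,0.05,0],[0,0,0]],
    [[-0.037,0.05,0],[0,0,0]],
    [[-0.037,0.05,0],[0,0,0]],
    [[-0.037,0.05,0],[0,0,0]],
    [[-0.037,0.05,0],[0,0,0]],
    [[-0.037,0.05,0],[0,0,0]],
    [[0,0,0],[0,0,0]],
  ],
  fingers=0,
  grip_force=60,
)

```text
clock: 1.27
tcp_pos: [0.4967, 0.239, 0.2314]
orientation: [2.534, 1.853, -0.0]
contact_force: [-0.0, -0.5, -0.7]
grip_width: 0.0858
```

>>> send_rows(
  series=[
    [[0,0,0],[0,0,1]],
    [[0,0,0],[0,0,1]],
    [[0,0,0],[0,0,1]],
    [[0,0,0],[0,0,1]],
    [[0,0,0],[0,0,1]],
    [[0,0,0],[0,0,1]],
    [[0,0,0],[0,0,1]],
    [[0,0,0],[0,0,1]],
    [[0,0,0],[0,0,1]],
    [[0,0,0],[0,0,1]],
    [[0,0,0],[0,0,1]],
    [[0,0,0],[0,0,1]],
    [[0,0,0],[0,0,1]],
    [[0,0,0],[0,0,1]],
    [[0,0,0],[0,0,0.6]],
    [[0,0,0],[0,0,0]],
  ],
)

```text
clock: 3.28
tcp_pos: [0.493, 0.2457, 0.2311]
orientation: [3.142, 0.001, -0.001]
contact_force: [0.2, -0.3, -0.1]
grip_width: 0.0855
```

>>> send_rows(
  series=[
    [[0,0.05,-0.01],[0,0,0]],
    [[0,0.05,-0.01],[0,0,0]],
    [[0,0.05,-0.01],[0,0,0]],
    [[0,0.05,-0.01],[0,0,0]],
    [[0,0.05,-0.01],[0,0,0]],
    [[0,0.05,-0.01],[0,0,0]],
    [[0,0.05,0],[0,0,0]],
    [[0,0.05,0],[0,0,0]],
    [[0,0,0],[0,0,0]],
    [[0,0,0],[0,0,0]],
  ],
)

```text
clock: 4.53
tcp_pos: [0.4932, -0.1541, 0.2911]
orientation: [-3.141, -0.0, 0.001]
contact_force: [-0.3, 0.7, -0.2]
grip_width: 0.0856
```

```bash
python3 -c "
from h import *
f=snap('wrist','w1');print(r.get_obs()['tcp_pos'])
for p in [(524,-352,45),(431,-169,45),(630,-168,45),(442,-259,37),(535,-262,37)]: print(np.round(proj(f,np.array(p)/1000)))"
```

```text
[ 0.49335148 -0.15350857  0.2910588 ]
[344. 293.]
[277. 175.]
[427. 174.]
[288. 234.]
[352. 236.]
```

View pics/w1.png

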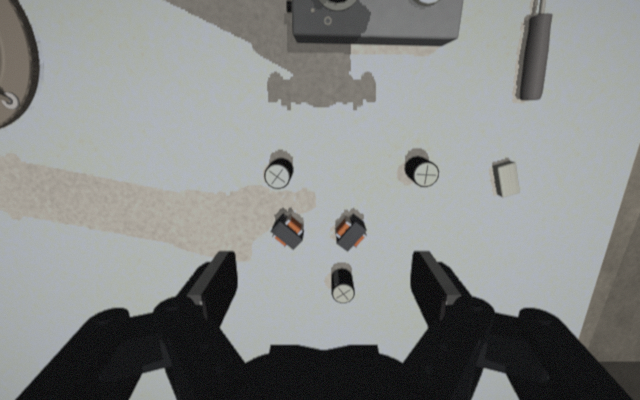

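>>> send_rows(
  series=[
    [[-0.0207,0.005,0.03],[0,0,0]],
    [[-0.0207,0.005,0.03],[0,0,0]],
    [[-0.0207,0.005,0.03],[0,0,0]],
    [[0,0,0.05],[0,0,0]],
    [[0,0,0.05],[0,0,0]],
    [[0,0,0.04],[0,0,0]],
    [[0,0,0.03],[0,0,0]],
    [[0,0,0.021],[0,0,0]],
    [[0,0,0],[0,0,0]],
    [[0,0,0],[0,0,0]],
  ],
)

```text
clock: 5.82
tcp_pos: [0.4317, -0.1693, 0.0109]
orientation: [-3.141, -0.001, -0.001]
contact_force: [0.4, -0.2, -0.0]
grip_width: 0.0856
```

>>> send_rows(
  series=[
    [[0,0,0],[0,0,0]],
    [[0,0,0],[0,0,0]],
    [[0,0,0],[0,0,0]],
    [[0,0,0],[0,0,0]],
    [[0,0,0],[0,0,0]],
    [[0,0,0],[0,0,0]],
    [[0,0,0],[0,0,0]],
    [[0,0,0],[0,0,0]],
  ],
  fingers=255,
)

```text
clock: 6.82
tcp_pos: [0.4314, -0.1699, 0.0109]
orientation: [-3.141, 0.002, -0.001]
contact_force: [-1.6, 2.0, 9.7]
grip_width: 0.035
```

>>> send_rows(
  series=[
    [[0,0,-0.03],[0,0,0]],
    [[0,0,-0.06],[0,0,0]],
    [[0,0,-0.06],[0,0,0]],
    [[0.016,-0.0496,0],[0,0,0]],
    [[0.016,-0.0496,0],[0,0,0]],
    [[0.016,-0.0496,0],[0,0,0]],
    [[0.016,-0.0496,0],[0,0,0]],
    [[0.016,-0.0496,0],[0,0,0]],
    [[0.016,-0.0496,0],[0,0,0]],
    [[0.016,-0.0496,0],[0,0,0]],
    [[0.016,-0.0496,0],[0,0,0]],
    [[0,0,0],[0,0,0]],
    [[0,0,0],[0,0,0]],
  ],
)

```text
clock: 8.45
tcp_pos: [0.559, 0.2258, 0.16]
orientation: [3.14, -0.002, -0.001]
contact_force: [0.1, -0.8, -0.4]
grip_width: 0.0346
```

```bash
python3 -c "
from h import *
f=snap('wrist','w2');o=r.get_obs();print(o['tcp_pos'],o['grip_width'])"
```

```text
[0.55914631 0.22507425 0.16015516] 0.03453043821034179
```

View pics/w2.png

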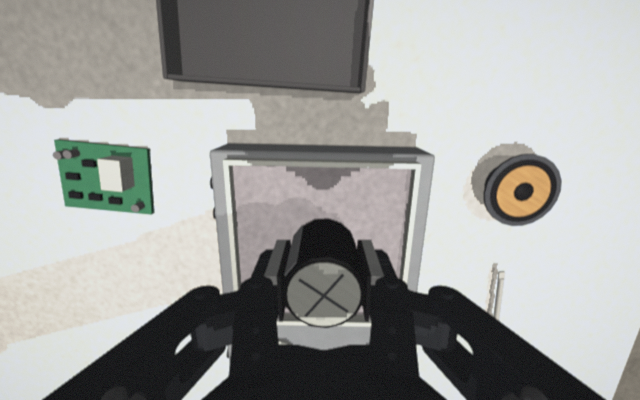

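>>> send_rows(
  series=[
    [[0,0,0.04],[0,0,0]],
    [[0,0,0.03],[0,0,0]],
    [[0,0,0.015],[0,0,0]],
    [[0,0,0.007],[0,0,0]],
    [[0,0,0],[0,0,0]],
    [[0,0,0],[0,0,0]],
  ],
)

```text
clock: 9.25
tcp_pos: [0.5602, 0.2269, 0.0693]
orientation: [-3.141, 0.002, -0.002]
contact_force: [0.6, -0.7, -1.1]
grip_width: 0.035
```

>>> send_rows(
  series=[
    [[0,0,0],[0,0,0]],
    [[0,0,0],[0,0,0]],
    [[0,0,0],[0,0,0]],
    [[0,0,0],[0,0,0]],
    [[0,0,-0.03],[0,0,0]],
    [[0,0,-0.06],[0,0,0]],
    [[0,0,-0.04],[0,0,0]],
    [[0,0,0],[0,0,0]],
  ],
  fingers=75,
)

```text
clock: 10.25
tcp_pos: [0.5616, 0.2273, 0.2018]
orientation: [-3.138, 0.002, -0.009]
contact_force: [-1.1, 1.2, -0.4]
grip_width: 0.0601
```

```bash
python3 -c "
from h import *
f=snap('wrist','w3');snap('side','side1');o=r.get_obs();print(o['tcp_pos'],o['grip_width'])
a=cv2.imread('pics/side1.png')[100:360,200:480];cv2.imwrite('pics/s1c.png',cv2.resize(a,None,fx=2.2,fy=2.2))"
```

```text
[0.55920542 0.2268181  0.19819177] 0.06055527425522604
```

View pics/w3.png

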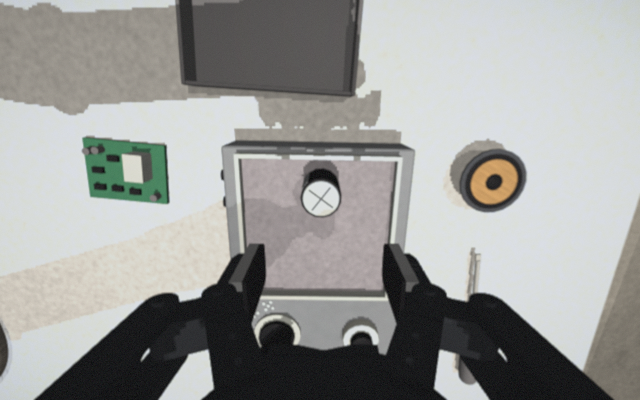

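View pics/s1c.png

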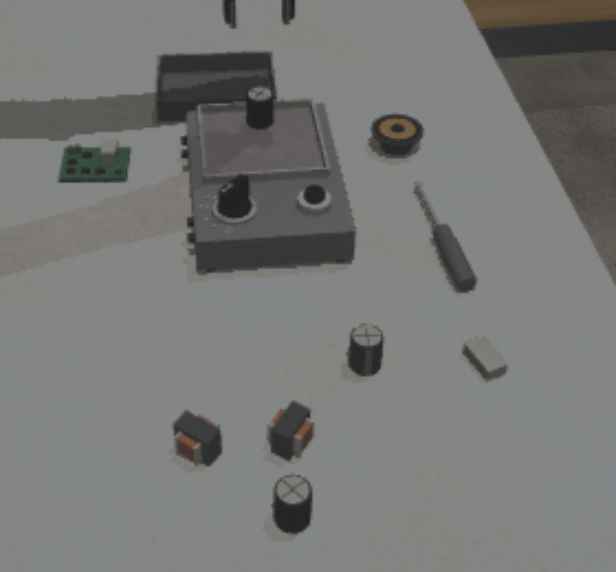

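>>> send_rows(
  series=[
    [[0.0088,0.0494,0],[0,0,0]],
    [[0.0088,0.0494,0],[0,0,0]],
    [[0.0088,0.0494,0],[0,0,0]],
    [[0.0088,0.0494,0],[0,0,0]],
    [[0.0088,0.0494,0],[0,0,0]],
    [[0.0088,0.0494,0],[0,0,0]],
    [[0.0088,0.0494,0],[0,0,0]],
    [[0.0088,0.0494,0],[0,0,0]],
    [[0,0,0.05],[0,0,0]],
    [[0,0,0],[0,0,0]],
    [[0,0,0],[0,0,0]],
  ],
  fingers=0,
)

```text
clock: 11.72
tcp_pos: [0.6294, -0.1678, 0.1483]
orientation: [-3.141, 0.0, 0.002]
contact_force: [-0.4, -0.3, 0.5]
grip_width: 0.0851
```

```bash
python3 -c "
from h import *
f=snap('wrist','w4');o=r.get_obs();print(o['tcp_pos'],o['grip_width'],proj(f,(.63,-.168,.045)))"
```

```text
[ 0.63010542 -0.16787177  0.14922362] 0.08531439189731732 (np.float64(324.28496440846055), np.float64(195.98869927617267))
```

View pics/w4.png

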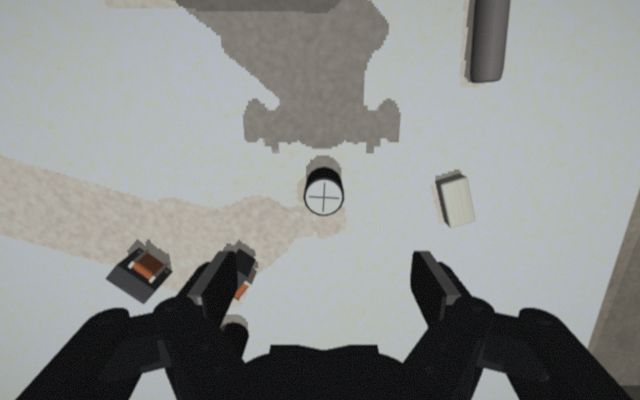

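>>> send_rows(
  series=[
    [[0,0,0.05],[0,0,0]],
    [[0,0,0.045],[0,0,0]],
    [[0,0,0.03],[0,0,0]],
    [[0,0,0.011],[0,0,0]],
    [[0,0,0],[0,0,0]],
    [[0,0,0],[0,0,0]],
  ],
)

```text
clock: 12.52
tcp_pos: [0.6308, -0.1689, 0.0142]
orientation: [3.141, -0.001, 0.005]
contact_force: [0.1, 0.4, -0.7]
grip_width: 0.0858
```

>>> send_rows(
  series=[
    [[0,0,0],[0,0,0]],
    [[0,0,0],[0,0,0]],
    [[0,0,0],[0,0,0]],
    [[0,0,0],[0,0,0]],
    [[0,0,0],[0,0,0]],
    [[0,0,0],[0,0,0]],
    [[0,0,0],[0,0,0]],
  ],
  fingers=255,
)

```text
clock: 13.4
tcp_pos: [0.6299, -0.1688, 0.0129]
orientation: [3.142, -0.002, 0.001]
contact_force: [-0.3, 0.1, 6.5]
grip_width: 0.0347
```

>>> send_rows(
  series=[
    [[0,0,-0.03],[0,0,0]],
    [[0,0,-0.06],[0,0,0]],
    [[0,0,-0.057],[0,0,0]],
    [[-0.0103,-0.0496,0],[0,0,0]],
    [[-0.0103,-0.0496,0],[0,0,0]],
    [[-0.0103,-0.0496,0],[0,0,0]],
    [[-0.0103,-0.0496,0],[0,0,0]],
    [[-0.0103,-0.0496,0],[0,0,0]],
    [[-0.0103,-0.0496,0],[0,0,0]],
    [[-0.0103,-0.0496,0],[0,0,0]],
    [[0,0,0],[0,0,0]],
    [[0,0,0],[0,0,0]],
  ],
)

```text
clock: 14.9
tcp_pos: [0.5575, 0.1781, 0.1591]
orientation: [3.141, -0.002, -0.001]
contact_force: [-0.7, -1.1, -0.6]
grip_width: 0.0343
```

```bash
python3 -c "
from h import *
f=snap('wrist','w5');o=r.get_obs();print(o['tcp_pos'],o['grip_width'])"
```

```text
[0.55779228 0.17718576 0.15917774] 0.034735240628478735
```

View pics/w5.png

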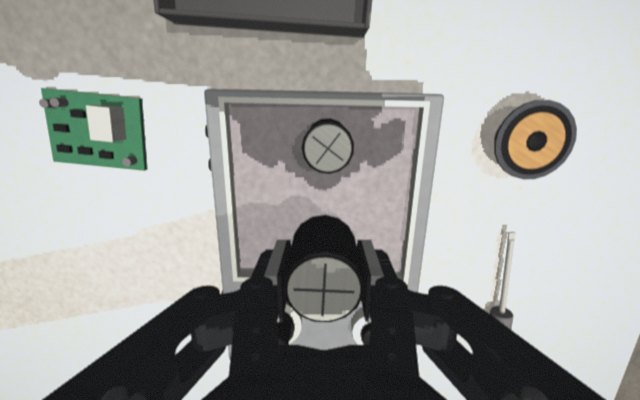

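>>> send_rows(
  series=[
    [[0,0,0.04],[0,0,0]],
    [[0,0,0.03],[0,0,0]],
    [[0,0,0.013],[0,0,0]],
    [[0,0,0.006],[0,0,0]],
    [[0,0,0],[0,0,0]],
    [[0,0,0],[0,0,0]],
  ],
)

```text
clock: 15.7
tcp_pos: [0.5585, 0.1788, 0.0713]
orientation: [-3.141, 0.002, -0.002]
contact_force: [-0.6, -0.4, -0.9]
grip_width: 0.0344
```

>>> send_rows(
  series=[
    [[0,0,0],[0,0,0]],
    [[0,0,0],[0,0,0]],
    [[0,0,0],[0,0,0]],
    [[0,0,0],[0,0,0]],
    [[0,0,-0.03],[0,0,0]],
    [[0,0,-0.06],[0,0,0]],
    [[0,0,-0.04],[0,0,0]],
    [[0,0,0],[0,0,0]],
  ],
  fingers=75,
)

```text
clock: 16.7
tcp_pos: [0.5598, 0.1791, 0.2036]
orientation: [-3.138, 0.002, -0.009]
contact_force: [-0.4, 0.0, -0.6]
grip_width: 0.0602
```

```bash
python3 -c "
from h import *
f=snap('side','side2');o=r.get_obs();print(o['tcp_pos'],o['grip_width'])
print([np.round(proj(f,np.array(p)/1000)-np.array([200,100]))*2.2 for p in [(524,-352,45),(442,-259,37),(535,-262,37)]])
a=cv2.imread('pics/side2.png')[100:360,200:480];cv2.imwrite('pics/s2c.png',cv2.resize(a,None,fx=2.2,fy=2.2))"
```

```text
[0.55840587 0.17902772 0.20155348] 0.06015057485959796
[array([290.4, 488.4]), array([198. , 424.6]), array([290.4, 418. ])]
```

View pics/s2c.png

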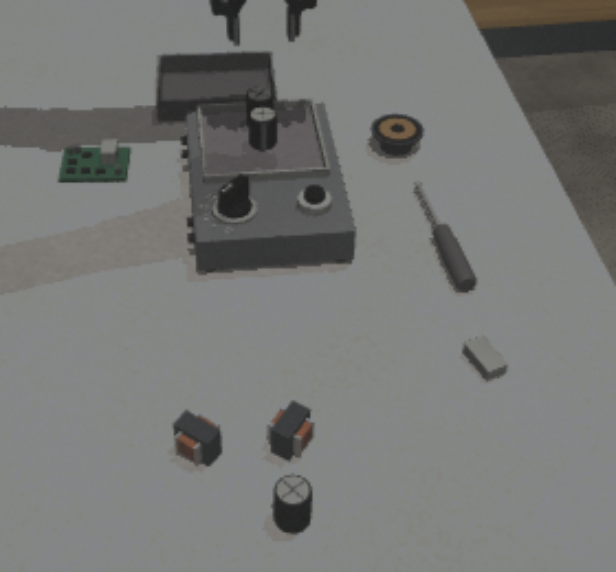

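>>> send_rows(
  series=[
    [[-0.0129,0.0488,0],[0,0,0]],
    [[-0.0129,0.0488,0],[0,0,0]],
    [[-0.0129,0.0488,0],[0,0,0]],
    [[-0.0129,0.0488,0],[0,0,0]],
    [[-0.0129,0.0488,0],[0,0,0]],
    [[-0.0129,0.0488,0],[0,0,0]],
    [[-0.0129,0.0488,0],[0,0,0]],
    [[-0.0129,0.0488,0],[0,0,0]],
    [[-0.0129,0.0488,0],[0,0,0]],
    [[0,0,0.02],[0,0,1]],
    [[0,0,0.02],[0,0,1]],
    [[0,0,0.01],[0,0,1]],
    [[0,0,0],[0,0,1]],
    [[0,0,0],[0,0,1]],
    [[0,0,0],[0,0,1]],
    [[0,0,0],[0,0,1]],
    [[0,0,0],[0,0,1.0]],
    [[0,0,0],[0,0,0.4]],
    [[0,0,0],[0,0,0]],
  ],
  fingers=0,
)

```text
clock: 19.12
tcp_pos: [0.4407, -0.2601, 0.1496]
orientation: [2.932, -1.126, -0.002]
contact_force: [0.7, 0.7, -0.0]
grip_width: 0.0851
```

```bash
python3 -c "
from h import *
f=snap('wrist','w6');o=r.get_obs();print(o['tcp_pos'],o['orientation'],proj(f,(.442,-.260,.037)))
a=cv2.imread('pics/w6.png')[100:320,200:440];cv2.imwrite('pics/w6c.png',cv2.resize(a,None,fx=2.6,fy=2.6))"
```

```text
[ 0.44079625 -0.26022643  0.14982555] [ 2.93271208e+00 -1.12566045e+00 -1.47218668e-03] (np.float64(324.1679024443105), np.float64(191.58187073099026))
```

View pics/w6c.png

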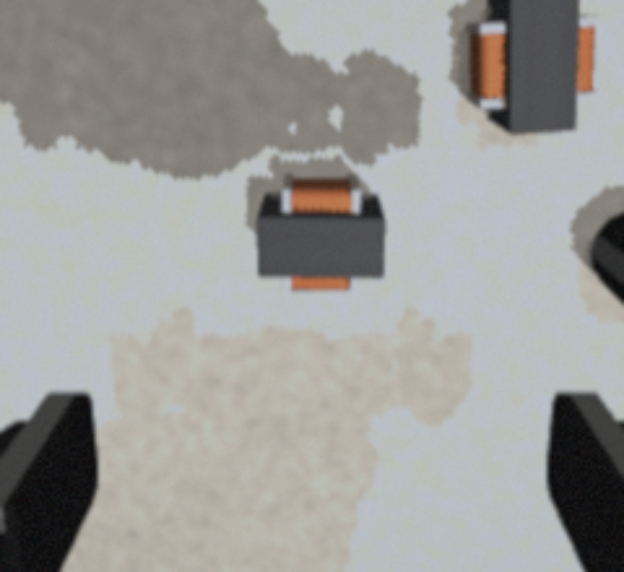

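>>> send_rows(
  series=[
    [[0,0.002,0.05],[0,0,0]],
    [[0,0,0.045],[0,0,0]],
    [[0,0,0.03],[0,0,0]],
    [[0,0,0.013],[0,0,0]],
    [[0,0,0],[0,0,0]],
    [[0,0,0],[0,0,0]],
  ],
)

```text
clock: 19.92
tcp_pos: [0.4405, -0.2624, 0.0133]
orientation: [2.932, -1.127, 0.003]
contact_force: [0.3, 0.0, 0.4]
grip_width: 0.0852
```

>>> send_rows(
  series=[
    [[0,0,0],[0,0,0]],
    [[0,0,0],[0,0,0]],
    [[0,0,0],[0,0,0]],
    [[0,0,0],[0,0,0]],
    [[0,0,0],[0,0,0]],
    [[0,0,0],[0,0,0]],
    [[0,0,0],[0,0,0]],
  ],
  fingers=255,
)

```text
clock: 20.8
tcp_pos: [0.4402, -0.2618, 0.013]
orientation: [-2.932, 1.127, -0.001]
contact_force: [-1.3, 1.8, 6.7]
grip_width: 0.0434
```

>>> send_rows(
  series=[
    [[0,0,-0.03],[0,0,0]],
    [[0,0,-0.06],[0,0,0]],
    [[0,0,-0.06],[0,0,0]],
    [[0,0,0],[0,0,-1]],
    [[0,0,0],[0,0,-1]],
    [[0,0,0],[0,0,-1]],
    [[0,0,0],[0,0,-1]],
    [[0,0,0],[0,0,-1]],
    [[0,0,0],[0,0,-1]],
    [[0,0,0],[0,0,-1]],
    [[0,0,0],[0,0,-1]],
    [[0,0,0],[0,0,-0.4]],
    [[0,0,0],[0,0,0]],
  ],
)

```text
clock: 22.42
tcp_pos: [0.4396, -0.2618, 0.1623]
orientation: [-3.141, 0.003, 0.0]
contact_force: [0.5, 1.1, -0.5]
grip_width: 0.0433
```

>>> send_rows(
  series=[
    [[0.006,-0.0513,0],[0,0,0]],
    [[0.006,-0.0513,0],[0,0,0]],
    [[0.006,-0.0513,0],[0,0,0]],
    [[0.006,-0.0513,0],[0,0,0]],
    [[0.006,-0.0513,0],[0,0,0]],
    [[0.006,-0.0513,0],[0,0,0]],
    [[0.006,-0.0513,0],[0,0,0]],
    [[0.006,-0.0513,0],[0,0,0]],
    [[0.006,-0.0513,0],[0,0,0]],
    [[0.006,-0.0513,0],[0,0,0]],
    [[0.006,-0.0513,0],[0,0,0]],
    [[0.006,-0.0513,0],[0,0,0]],
    [[0.006,-0.0513,0],[0,0,0]],
    [[0,0,0],[0,0,0]],
    [[0,0,0],[0,0,0]],
  ],
)

```text
clock: 24.3
tcp_pos: [0.5184, 0.4041, 0.1618]
orientation: [3.14, -0.003, -0.0]
contact_force: [0.1, -0.0, -1.0]
grip_width: 0.0429
```

```bash
python3 -c "
from h import *
f=snap('wrist','w7');o=r.get_obs();print(o['tcp_pos'],o['grip_width'])"
```

```text
[0.51871625 0.40328425 0.16208956] 0.042628474489784185
```

View pics/w7.png

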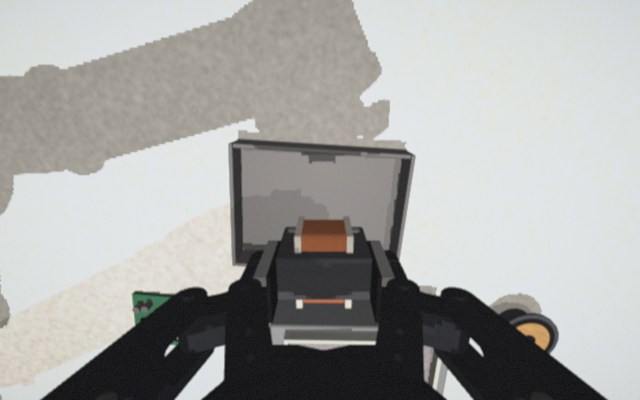

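>>> send_rows(
  series=[
    [[0,0,0.05],[0,0,0]],
    [[0,0,0.05],[0,0,0]],
    [[0,0,0.03],[0,0,0]],
    [[0,0,0.013],[0,0,0]],
    [[0,0,0],[0,0,0]],
    [[0,0,0],[0,0,0]],
  ],
)

```text
clock: 25.1
tcp_pos: [0.5196, 0.4051, 0.0208]
orientation: [-3.14, 0.003, -0.003]
contact_force: [0.2, 0.3, -1.1]
grip_width: 0.0431
```

>>> send_rows(
  series=[
    [[0,0,0],[0,0,0]],
    [[0,0,0],[0,0,0]],
    [[0,0,0],[0,0,0]],
    [[0,0,0],[0,0,0]],
    [[0,0,-0.03],[0,0,0]],
    [[0,0,-0.06],[0,0,0]],
    [[0,0,-0.06],[0,0,0]],
    [[0,0,-0.03],[0,0,0]],
    [[0,0,0],[0,0,0]],
  ],
  fingers=70,
)

```text
clock: 26.22
tcp_pos: [0.52, 0.4057, 0.2023]
orientation: [-3.138, 0.002, -0.006]
contact_force: [0.4, 0.1, 0.0]
grip_width: 0.062
```

```bash
python3 -c "
from h import *
f=snap('wrist','w8');o=r.get_obs();print(o['tcp_pos'],o['grip_width'])
snap('side','side3')
a=cv2.imread('pics/side3.png')[100:360,200:480];cv2.imwrite('pics/s3c.png',cv2.resize(a,None,fx=2.2,fy=2.2))"
```

```text
[0.51880954 0.40524317 0.20016794] 0.061697380434854475
```

View pics/w8.png

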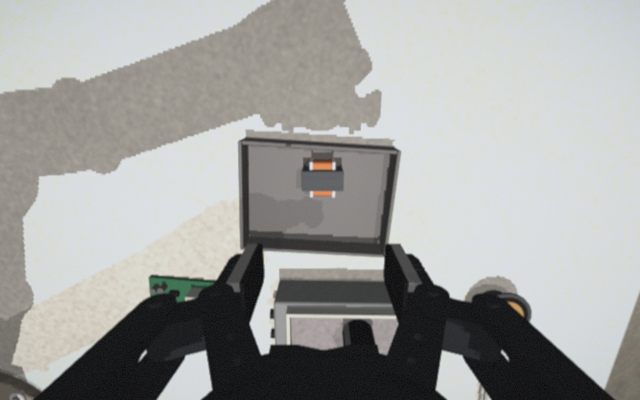

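View pics/s3c.png

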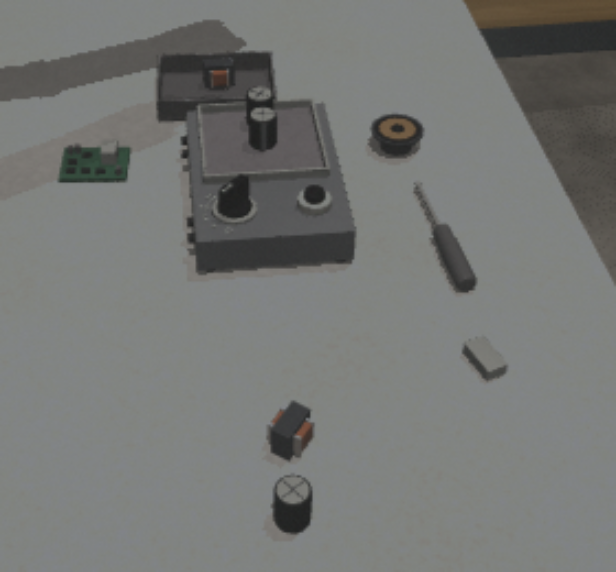

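>>> send_rows(
  series=[
    [[0.0012,0.0513,0],[0,0,0]],
    [[0.0012,0.0513,0],[0,0,0]],
    [[0.0012,0.0513,0],[0,0,0]],
    [[0.0012,0.0513,0],[0,0,0]],
    [[0.0012,0.0513,0],[0,0,0]],
    [[0.0012,0.0513,0],[0,0,0]],
    [[0.0012,0.0513,0],[0,0,0]],
    [[0.0012,0.0513,0],[0,0,0]],
    [[0.0012,0.0513,0],[0,0,0]],
    [[0.0012,0.0513,0],[0,0,0]],
    [[0.0012,0.0513,0],[0,0,0]],
    [[0.0012,0.0513,0],[0,0,0]],
    [[0.0012,0.0513,0],[0,0,0]],
    [[0,0,0],[0,0,0]],
  ],
  fingers=0,
)

```text
clock: 28.08
tcp_pos: [0.5309, -0.2669, 0.1981]
orientation: [3.139, -0.014, -0.004]
contact_force: [-1.0, 0.4, -0.2]
grip_width: 0.0853
```

>>> send_rows(
  series=[
    [[0,0,0.02],[0,0,-1]],
    [[0,0,0.02],[0,0,-1]],
    [[0,0,0.01],[0,0,-1]],
    [[0,0,0],[0,0,-1]],
    [[0,0,0],[0,0,-1]],
    [[0,0,0],[0,0,-1]],
    [[0,0,0],[0,0,-1]],
    [[0,0,0],[0,0,-1]],
    [[0,0,0],[0,0,-1]],
    [[0,0,0],[0,0,-1]],
    [[0,0,0],[0,0,-0.2]],
    [[0,0,0],[0,0,0]],
  ],
)

```text
clock: 29.58
tcp_pos: [0.5331, -0.2611, 0.1486]
orientation: [-2.836, -1.35, 0.001]
contact_force: [1.0, 0.9, 0.0]
grip_width: 0.0852
```

```bash
python3 -c "
from h import *
f=snap('wrist','w9');o=r.get_obs();print(o['tcp_pos'],o['orientation'],proj(f,(.535,-.262,.037)))
a=cv2.imread('pics/w9.png')[100:320,200:440];cv2.imwrite('pics/w9c.png',cv2.resize(a,None,fx=2.6,fy=2.6))"
```

```text
[ 0.53318352 -0.2613546   0.14875995] [-2.83602966e+00 -1.34956025e+00  1.03270437e-03] (np.float64(324.67005035149185), np.float64(195.59433696170524))
```

View pics/w9c.png

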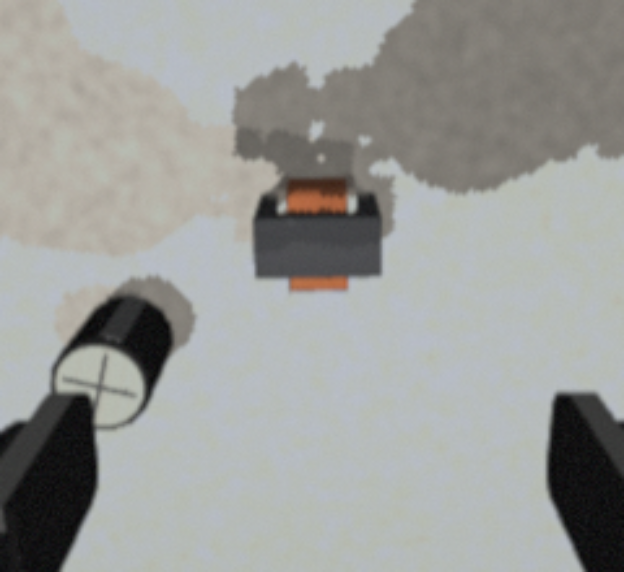

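>>> send_rows(
  series=[
    [[-0.001,0.001,0.05],[0,0,0]],
    [[0,0,0.045],[0,0,0]],
    [[0,0,0.03],[0,0,0]],
    [[0,0,0.012],[0,0,0]],
    [[0,0,0],[0,0,0]],
    [[0,0,0],[0,0,0]],
  ],
)

```text
clock: 30.38
tcp_pos: [0.5345, -0.2639, 0.0136]
orientation: [2.835, 1.35, 0.002]
contact_force: [0.6, -0.6, 0.8]
grip_width: 0.0852
```

>>> send_rows(
  series=[
    [[0,0,0],[0,0,0]],
    [[0,0,0],[0,0,0]],
    [[0,0,0],[0,0,0]],
    [[0,0,0],[0,0,0]],
    [[0,0,0],[0,0,0]],
    [[0,0,0],[0,0,0]],
    [[0,0,0],[0,0,0]],
  ],
  fingers=255,
)

```text
clock: 31.25
tcp_pos: [0.5342, -0.2637, 0.0132]
orientation: [2.836, 1.35, 0.002]
contact_force: [-1.2, 0.5, 5.4]
grip_width: 0.043
```

>>> send_rows(
  series=[
    [[0,0,-0.03],[0,0,0]],
    [[0,0,-0.06],[0,0,0]],
    [[0,0,-0.06],[0,0,0]],
    [[0,0,0],[0,0,1]],
    [[0,0,0],[0,0,1]],
    [[0,0,0],[0,0,1]],
    [[0,0,0],[0,0,1]],
    [[0,0,0],[0,0,1]],
    [[0,0,0],[0,0,1]],
    [[0,0,0],[0,0,1]],
    [[0,0,0],[0,0,1]],
    [[0,0,0],[0,0,1]],
    [[0,0,0],[0,0,1]],
    [[0,0,0],[0,0,0.2]],
    [[0,0,0],[0,0,0]],
  ],
)

```text
clock: 33.12
tcp_pos: [0.5334, -0.2632, 0.1621]
orientation: [-3.141, -0.0, 0.001]
contact_force: [0.0, -1.0, -1.7]
grip_width: 0.0429
```

>>> send_rows(
  series=[
    [[-0.0017,-0.051,0],[0,0,0]],
    [[-0.0017,-0.051,0],[0,0,0]],
    [[-0.0017,-0.051,0],[0,0,0]],
    [[-0.0017,-0.051,0],[0,0,0]],
    [[-0.0017,-0.051,0],[0,0,0]],
    [[-0.0017,-0.051,0],[0,0,0]],
    [[-0.0017,-0.051,0],[0,0,0]],
    [[-0.0017,-0.051,0],[0,0,0]],
    [[-0.0017,-0.051,0],[0,0,0]],
    [[-0.0017,-0.051,0],[0,0,0]],
    [[-0.0017,-0.051,0],[0,0,0]],
    [[-0.0017,-0.051,0],[0,0,0]],
    [[0,0,0],[0,0,0]],
    [[0,0,0],[0,0,0]],
  ],
)

```text
clock: 34.88
tcp_pos: [0.5138, 0.348, 0.1621]
orientation: [3.141, -0.001, -0.0]
contact_force: [0.2, -0.4, -1.2]
grip_width: 0.0424
```

```bash
python3 -c "
from h import *
f=snap('wrist','w10');o=r.get_obs();print(o['tcp_pos'],o['grip_width'])"
```

```text
[0.51404901 0.34718281 0.16226009] 0.04281276374223221
```

View pics/w10.png

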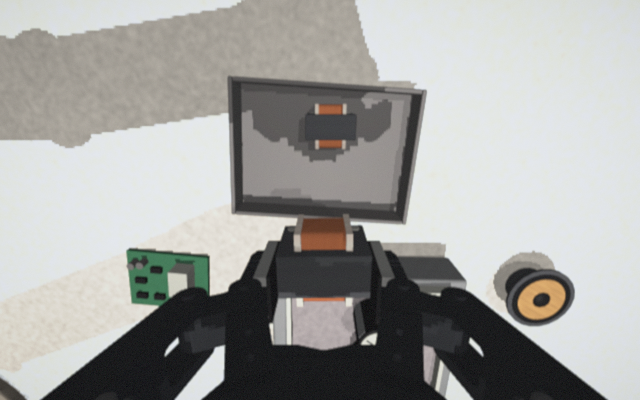

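>>> send_rows(
  series=[
    [[0,0,0.05],[0,0,0]],
    [[0,0,0.05],[0,0,0]],
    [[0,0,0.03],[0,0,0]],
    [[0,0,0.013],[0,0,0]],
    [[0,0,0],[0,0,0]],
    [[0,0,0],[0,0,0]],
  ],
)

```text
clock: 35.67
tcp_pos: [0.5148, 0.3487, 0.0207]
orientation: [-3.14, 0.003, -0.003]
contact_force: [0.3, -0.5, -2.6]
grip_width: 0.0424
```

>>> send_rows(
  series=[
    [[0,0,0],[0,0,0]],
    [[0,0,0],[0,0,0]],
    [[0,0,0],[0,0,0]],
    [[0,0,0],[0,0,0]],
    [[0,0,-0.03],[0,0,0]],
    [[0,0,-0.06],[0,0,0]],
    [[0,0,-0.06],[0,0,0]],
    [[0,0,-0.03],[0,0,0]],
    [[0,0,0],[0,0,0]],
  ],
  fingers=70,
)

```text
clock: 36.8
tcp_pos: [0.5153, 0.3494, 0.2021]
orientation: [-3.138, 0.002, -0.006]
contact_force: [-0.4, 0.3, -0.3]
grip_width: 0.0615
```

```bash
python3 -c "
from h import *
f=snap('wrist','w11');o=r.get_obs();print(o['tcp_pos'],o['grip_width'])
snap('side','side4')
a=cv2.imread('pics/side4.png')[100:360,200:480];cv2.imwrite('pics/s4c.png',cv2.resize(a,None,fx=2.2,fy=2.2))"
```

```text
[0.51407815 0.34898954 0.20011372] 0.06183353135171336
```

View pics/w11.png

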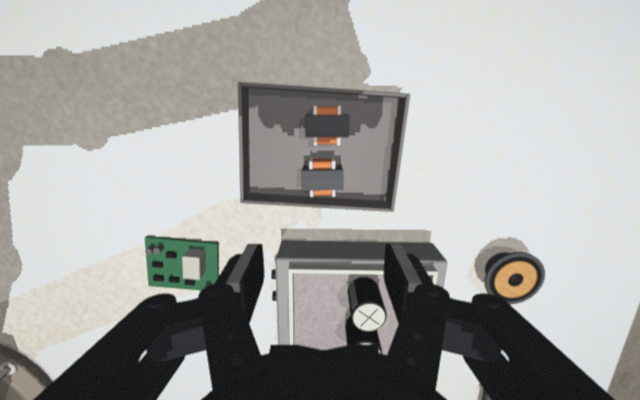

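View pics/s4c.png

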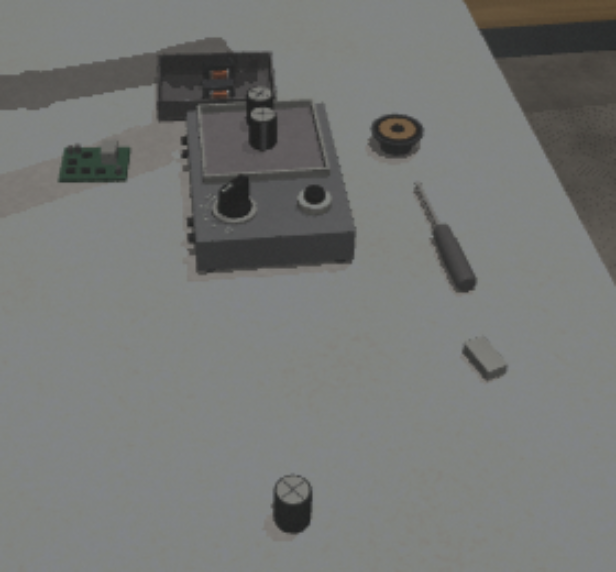

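>>> send_rows(
  series=[
    [[0.0007,0.0501,0],[0,0,0]],
    [[0.0007,0.0501,0],[0,0,0]],
    [[0.0007,0.0501,0],[0,0,0]],
    [[0.0007,0.0501,0],[0,0,0]],
    [[0.0007,0.0501,0],[0,0,0]],
    [[0.0007,0.0501,0],[0,0,0]],
    [[0.0007,0.0501,0],[0,0,0]],
    [[0.0007,0.0501,0],[0,0,0]],
    [[0.0007,0.0501,0],[0,0,0]],
    [[0.0007,0.0501,0],[0,0,0]],
    [[0.0007,0.0501,0],[0,0,0]],
    [[0.0007,0.0501,0],[0,0,0]],
    [[0.0007,0.0501,0],[0,0,0]],
    [[0.0007,0.0501,0],[0,0,0]],
    [[0,0,0.05],[0,0,0]],
    [[0,0,0],[0,0,0]],
    [[0,0,0],[0,0,0]],
  ],
  fingers=0,
)

```text
clock: 39.02
tcp_pos: [0.5229, -0.3521, 0.1494]
orientation: [-3.141, 0.0, 0.002]
contact_force: [-0.3, 0.0, -0.0]
grip_width: 0.0855
```

```bash
python3 -c "
from h import *
f=snap('wrist','w12');o=r.get_obs();print(o['tcp_pos'],o['orientation'],proj(f,(.524,-.352,.045)))"
```

```text
[ 0.52349689 -0.35244139  0.15023465] [ 3.14127873e+00 -1.56199798e-04  1.07728814e-03] (np.float64(324.86411981126366), np.float64(195.25836939334508))
```

View pics/w12.png

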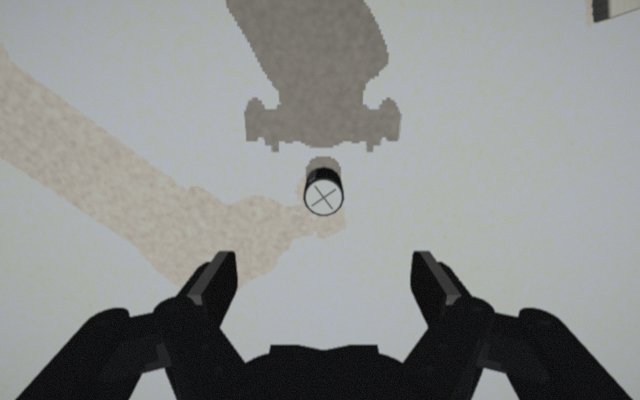

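Can top at (323,197), predicted (325,195): aligned.

>>> send_rows(
  series=[
    [[-0.001,0.001,0.05],[0,0,0]],
    [[0,0,0.045],[0,0,0]],
    [[0,0,0.03],[0,0,0]],
    [[0,0,0.012],[0,0,0]],
    [[0,0,0],[0,0,0]],
    [[0,0,0],[0,0,0]],
  ],
)

```text
clock: 39.83
tcp_pos: [0.523, -0.3545, 0.0141]
orientation: [3.14, -0.001, 0.004]
contact_force: [-0.7, 0.2, 0.6]
grip_width: 0.0856
```

>>> send_rows(
  series=[
    [[0,0,0],[0,0,0]],
    [[0,0,0],[0,0,0]],
    [[0,0,0],[0,0,0]],
    [[0,0,0],[0,0,0]],
    [[0,0,0],[0,0,0]],
    [[0,0,0],[0,0,0]],
    [[0,0,0],[0,0,0]],
  ],
  fingers=255,
)

```text
clock: 40.7
tcp_pos: [0.5221, -0.354, 0.0129]
orientation: [3.141, -0.002, 0.001]
contact_force: [-0.4, 1.1, 5.4]
grip_width: 0.0347
```

>>> send_rows(
  series=[
    [[0,0,-0.03],[0,0,0]],
    [[0,0,-0.06],[0,0,0]],
    [[0,0,-0.057],[0,0,0]],
    [[0.0034,-0.0485,0],[0,0,0]],
    [[0.0034,-0.0485,0],[0,0,0]],
    [[0.0034,-0.0485,0],[0,0,0]],
    [[0.0034,-0.0485,0],[0,0,0]],
    [[0.0034,-0.0485,0],[0,0,0]],
    [[0.0034,-0.0485,0],[0,0,0]],
    [[0.0034,-0.0485,0],[0,0,0]],
    [[0.0034,-0.0485,0],[0,0,0]],
    [[0.0034,-0.0485,0],[0,0,0]],
    [[0.0034,-0.0485,0],[0,0,0]],
    [[0,0,0],[0,0,0]],
    [[0,0,0],[0,0,0]],
  ],
)

```text
clock: 42.58
tcp_pos: [0.5561, 0.1306, 0.1591]
orientation: [3.141, -0.002, -0.001]
contact_force: [-1.2, -0.5, -0.9]
grip_width: 0.0346
```

```bash
python3 -c "
from h import *
f=snap('wrist','w13');o=r.get_obs();print(o['tcp_pos'],o['grip_width'])"
```

```text
[0.55613943 0.12975734 0.15921355] 0.034332773846296745
```

View pics/w13.png

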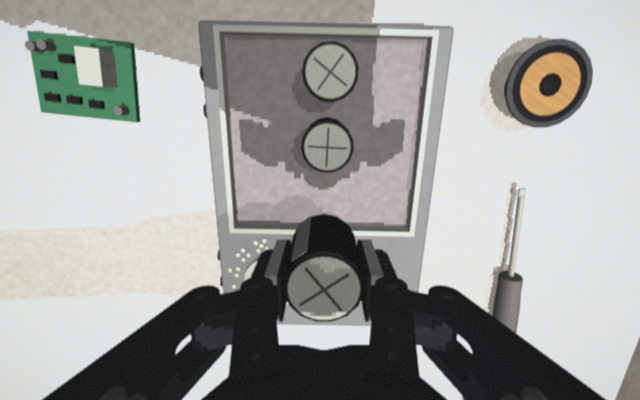

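>>> send_rows(
  series=[
    [[0,0,0.04],[0,0,0]],
    [[0,0,0.03],[0,0,0]],
    [[0,0,0.013],[0,0,0]],
    [[0,0,0.006],[0,0,0]],
    [[0,0,0],[0,0,0]],
    [[0,0,0],[0,0,0]],
  ],
)

```text
clock: 43.38
tcp_pos: [0.5571, 0.1313, 0.0712]
orientation: [-3.141, 0.002, -0.002]
contact_force: [0.5, 0.5, -0.7]
grip_width: 0.0347
```

>>> send_rows(
  series=[
    [[0,0,0],[0,0,0]],
    [[0,0,0],[0,0,0]],
    [[0,0,0],[0,0,0]],
    [[0,0,0],[0,0,0]],
    [[0,0,-0.03],[0,0,0]],
    [[0,0,-0.06],[0,0,0]],
    [[0,0,-0.04],[0,0,0]],
    [[0,0,-0.02],[0,0,0]],
    [[0,0,0],[0,0,0]],
  ],
  fingers=75,
)

```text
clock: 44.5
tcp_pos: [0.5568, 0.1315, 0.2209]
orientation: [-3.14, 0.001, -0.002]
contact_force: [0.0, 0.2, -1.1]
grip_width: 0.0602
```

>>> send_rows(
  series=[
    [[0,0.03,0],[0,0,0]],
    [[0,0.03,0],[0,0,0]],
    [[0,0.03,0],[0,0,0]],
    [[0,0,0],[0,0,0]],
    [[0,0,0],[0,0,0]],
  ],
  fingers=0,
)

```text
clock: 45.12
tcp_pos: [0.5556, 0.0421, 0.219]
orientation: [3.141, -0.001, -0.003]
contact_force: [-0.3, -0.3, 0.4]
grip_width: 0.0852
```

```bash
python3 -c "
from h import *
f=snap('wrist','w14');o=r.get_obs();print(o['tcp_pos'],o['grip_width'],proj(f,(.5084,.0476,.093)),proj(f,(.5084,.0476,.067)))
snap('side','side5')
a=cv2.imread('pics/side5.png')[100:360,200:480];cv2.imwrite('pics/s5c.png',cv2.resize(a,None,fx=2.2,fy=2.2))
a=cv2.imread('pics/w14.png')[40:290,190:440];cv2.imwrite('pics/w14c.png',cv2.resize(a,None,fx=2.4,fy=2.4))"
```

```text
[0.55578176 0.04246551 0.21919563] 0.08534140521147787 (np.float64(272.861545255138), np.float64(182.7090764850718)) (np.float64(277.09751864762296), np.float64(176.13917620569302))
```

View pics/w14c.png

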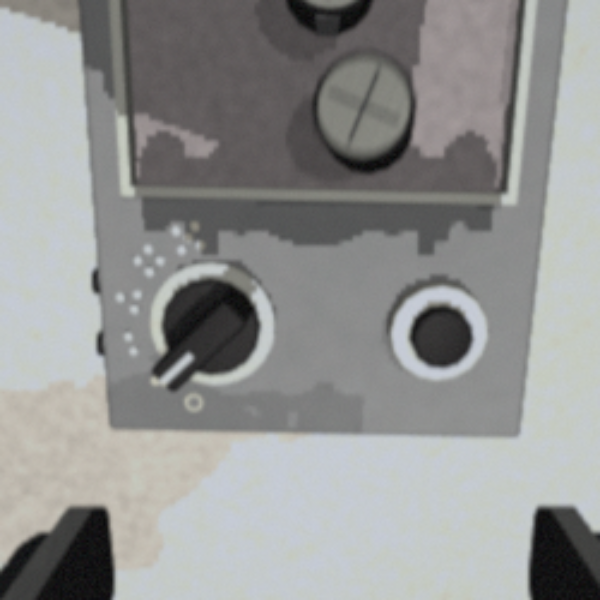

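View pics/s5c.png

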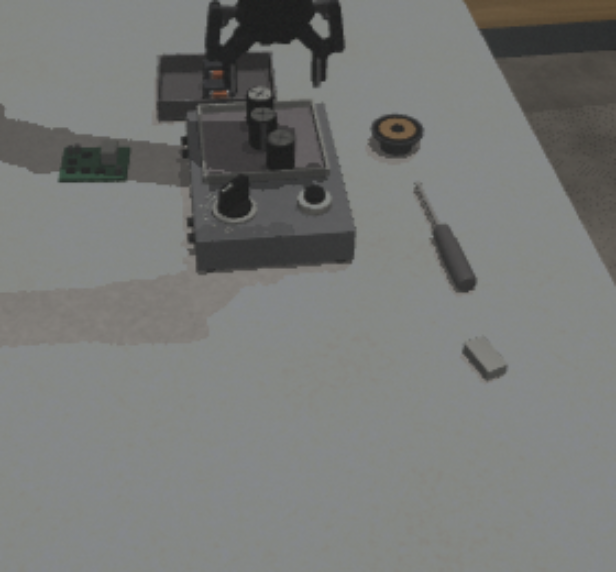

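```bash
python3 -c "
from h import *
f=load('side5')
for p in [(259,95),(263,113),(281,135)]: print(ray(f,p[0]/2.2+200,p[1]/2.2+100,.1))
f=load('w14')
print('can3',ray(f,364/2.4+190,105/2.4+40,.1))
print('can3 bottom-right edge')
for p in [(212,325,.06),(440,335,.075),(202,337,.093),(194,402,.055),(124,194,.067),(517,200,.067)]: print(p,ray(f,p[0]/2.4+190,p[1]/2.4+40,p[2]))
a=cv2.imread('pics/w14.png')
snap('scene','scene5');b=cv2.imread('pics/scene5.png');cv2.imwrite('pics/sc5c.png',cv2.resize(b[150:280,270:490],None,fx=3.6,fy=3.6))
"
```

```text
[0.56204242 0.22231363 0.1       ]
[0.56227722 0.18076424 0.1       ]
[0.57877732 0.13035195 0.1       ]
can3 [0.57019568 0.13304549 0.1       ]
can3 bottom-right edge
(212, 325, 0.06) [0.5085768  0.04668448 0.06      ]
(440, 335, 0.075) [0.604311   0.04608895 0.075     ]
(202, 337, 0.093) [0.50971849 0.04978889 0.093     ]
(194, 402, 0.055) [0.49801249 0.00978265 0.055     ]
(124, 194, 0.067) [0.47708498 0.10177792 0.067     ]
(517, 200, 0.067) [0.63355864 0.09945464 0.067     ]
```

View pics/sc5c.png

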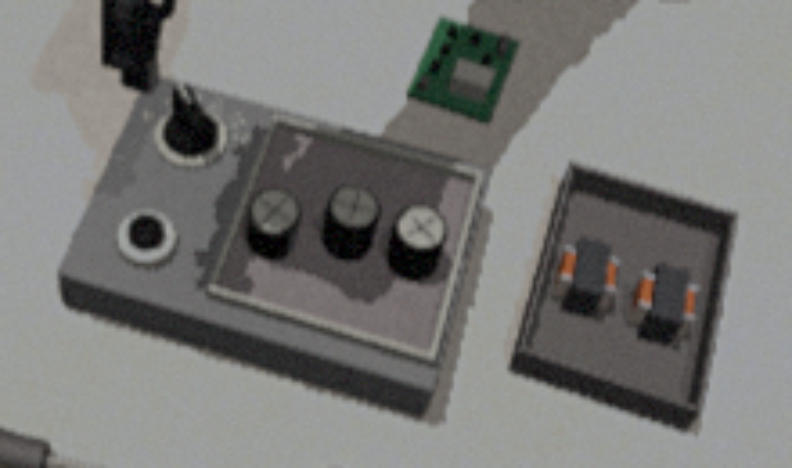

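View pics/w14.png

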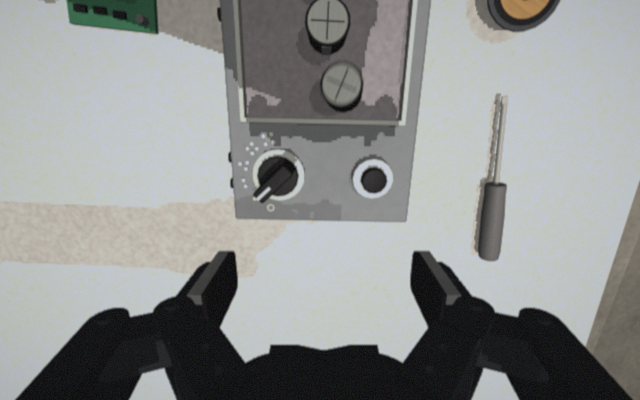

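>>> send_rows(
  series=[
    [[0,0,0],[0,0,0]],
    [[0,0,0],[0,0,0]],
    [[0,0,0],[0,0,0]],
    [[0,0,0],[0,0,0]],
    [[0,0,0],[0,0,0]],
    [[0,0,0],[0,0,0]],
  ],
)

```text
clock: 46.02
tcp_pos: [0.5563, 0.0412, 0.2203]
orientation: [-3.142, 0.002, -0.0]
contact_force: [-0.3, -0.1, -0.7]
grip_width: 0.0851
```

```bash
python3 -c "
from h import *
f=load('scene5');print(ray(f,273/3.6+270-.4,209/3.6+150-.4,.1),ray(f,420/3.6+270-.4,228/3.6+150-.4,.1))
f=snap('wrist','w15')
a=cv2.imread('pics/w15.png')[0:250,190:440];cv2.imwrite('pics/w15c.png',cv2.resize(a,None,fx=2.4,fy=2.4))"
```

```text
[0.5784327  0.12782531 0.1       ] [0.56232401 0.22598218 0.1       ]
```

View pics/w15c.png

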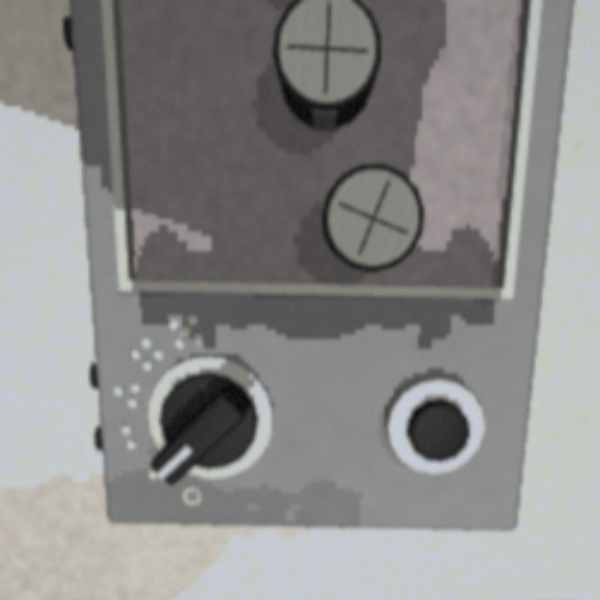

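>>> send_rows(
  series=[
    [[-0.024,-0.0025,0],[0,0,0]],
    [[-0.0235,-0.0025,0],[0,0,0]],
    [[0,0,0],[0,0,1]],
    [[0,0,0],[0,0,1]],
    [[0,0,0],[0,0,1]],
    [[0,0,0],[0,0,1]],
    [[0,0,0],[0,0,1]],
    [[0,0,0],[0,0,1]],
    [[0,0,0],[0,0,1]],
    [[0,0,0],[0,0,1]],
    [[0,0,0],[0,0,1]],
    [[0,0,0],[0,0,0.4]],
    [[0,0,0.04],[0,0,0]],
    [[0,0,0],[0,0,0]],
    [[0,0,0],[0,0,0]],
  ],
  fingers=110,
)

```text
clock: 47.95
tcp_pos: [0.5092, 0.0459, 0.1812]
orientation: [-2.88, 1.255, -0.001]
contact_force: [0.1, -0.4, 0.2]
grip_width: 0.0485
```

```bash
python3 -c "
from h import *
f=snap('wrist','w16');o=r.get_obs();print(o['tcp_pos'],o['orientation'],o['grip_width'],o['joints'])
p=o['tcp_pos'].copy();p[2]=.093;print(proj(f,p))
a=cv2.imread('pics/w16.png')[80:330,190:440];cv2.imwrite('pics/w16c.png',cv2.resize(a,None,fx=2.4,fy=2.4))"
```

```text
[0.50953934 0.046011   0.18146764] [-2.87944937e+00  1.25428574e+00 -1.92777590e-03] 0.04853112811966094 [-1.03431583  0.43912355  1.06306986  2.04043314 -0.4808359   0.93351757
 -0.53591447]
(np.float64(322.9947077907007), np.float64(201.13819984687407))
```

View pics/w16c.png

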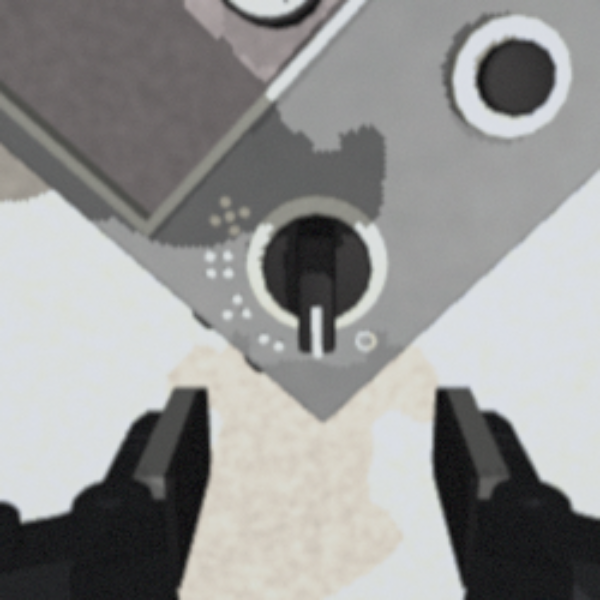

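>>> send_rows(
  series=[
    [[-0.001,-0.001,0.04],[0,0,0]],
    [[0,0,0.03],[0,0,0]],
    [[0,0,0.025],[0,0,0]],
    [[0,0,0.012],[0,0,0]],
    [[0,0,0],[0,0,0]],
    [[0,0,0],[0,0,0]],
  ],
)

```text
clock: 48.75
tcp_pos: [0.5097, 0.0477, 0.0744]
orientation: [-2.879, 1.254, -0.002]
contact_force: [0.5, 0.7, 0.3]
grip_width: 0.0486
```

>>> send_rows(
  series=[
    [[0,0,0],[0,0,0]],
    [[0,0,0],[0,0,0]],
    [[0,0,0],[0,0,0]],
    [[0,0,0],[0,0,0]],
    [[0,0,0],[0,0,0]],
  ],
  fingers=255,
)

```text
clock: 49.38
tcp_pos: [0.5091, 0.0479, 0.0739]
orientation: [-2.879, 1.254, -0.0]
contact_force: [-1.4, 1.0, 6.0]
grip_width: 0.0119
```

```bash
python3 -c "
from h import *
o=r.get_obs();print(o['tcp_pos'],o['orientation'],o['grip_width'],o['joints'],o['moment'],o['contact_force'])"
```

```text
[0.50911846 0.04789164 0.07393389] [-2.87939908e+00  1.25385349e+00 -1.19125392e-04] 0.011948901612904286 [-0.86812854  0.58972052  0.85925693  2.11302065 -0.67814401  0.73775955
 -0.38519354] [0.10812122 0.38605052 0.00179429] [-1.36252566  1.04222765  5.98292747]
```

Gripping the bar (12 mm). Turn +60° clockwise, i.e. 12 units.

>>> send_rows(
  series=[
    [[0,0,0],[0,0,1]],
    [[0,0,0],[0,0,1]],
    [[0,0,0],[0,0,1]],
    [[0,0,0],[0,0,1]],
    [[0,0,0],[0,0,1]],
    [[0,0,0],[0,0,1]],
  ],
)

```text
clock: 50.12
tcp_pos: [0.5094, 0.0474, 0.0739]
orientation: [-2.454, 1.96, -0.001]
contact_force: [-1.7, -0.6, 3.1]
grip_width: 0.0118
```

>>> send_rows(
  series=[
    [[0,0,0],[0,0,1]],
    [[0,0,0],[0,0,1]],
    [[0,0,0],[0,0,1]],
    [[0,0,0],[0,0,1]],
    [[0,0,0],[0,0,1]],
    [[0,0,0],[0,0,1]],
    [[0,0,0],[0,0,0]],
    [[0,0,0],[0,0,0]],
  ],
)

```text
clock: 51.12
tcp_pos: [0.5094, 0.0467, 0.074]
orientation: [-1.867, 2.526, -0.003]
contact_force: [0.1, -2.3, 5.7]
grip_width: 0.012
```

```bash
python3 -c "
from h import *
o=r.get_obs();m=R.from_rotvec(o['orientation']).as_matrix();print(o['tcp_pos'],np.degrees(np.arctan2(m[1,0],m[0,0])),o['grip_width'],o['joints'],o['moment'],o['contact_force'])"
```

```text
[0.50936944 0.04674411 0.07395119] -107.08123067269476 0.01202278974168756 [-1.00955783  0.74877231  1.11193283  2.1197954  -0.91705268  0.87520207
 -1.2054884 ] [-0.62205284  0.12417104 -0.02507198] [ 0.13263547 -2.29186593  5.70980893]
```

Release, rise, look.

>>> send_rows(
  series=[
    [[0,0,0],[0,0,0]],
    [[0,0,0],[0,0,0]],
    [[0,0,0],[0,0,0]],
    [[0,0,0],[0,0,0]],
    [[0,0,-0.03],[0,0,0]],
    [[0,0,-0.04],[0,0,0]],
    [[0,0,-0.04],[0,0,0]],
    [[0,0,-0.03],[0,0,0]],
    [[0,0,0],[0,0,0]],
    [[0,0,0],[0,0,0]],
  ],
  fingers=130,
)

```text
clock: 52.38
tcp_pos: [0.5083, 0.048, 0.2125]
orientation: [1.867, -2.526, -0.001]
contact_force: [-0.1, -0.0, -0.0]
grip_width: 0.0416
```

```bash
python3 -c "
from h import *
f=snap('wrist','w17');o=r.get_obs();print(o['tcp_pos'],o['orientation'],o['grip_width'])
a=cv2.imread('pics/w17.png')[80:330,190:440];cv2.imwrite('pics/w17c.png',cv2.resize(a,None,fx=2.4,fy=2.4))"
```

```text
[0.50809431 0.0478963  0.21226313] [ 1.86670055e+00 -2.52525368e+00 -1.70210889e-03] 0.042001721275163495
```

View pics/w17c.png

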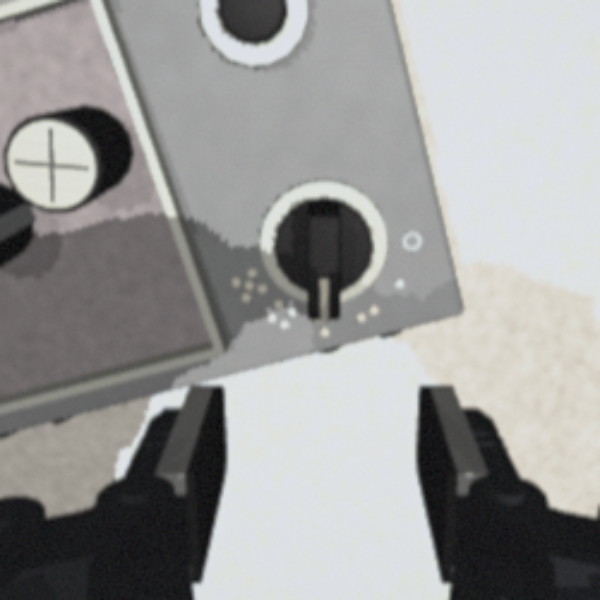

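>>> send_rows(
  series=[
    [[-0.0083,-0.0313,0],[0,0,0]],
    [[-0.0083,-0.0313,0],[0,0,0]],
    [[-0.0083,-0.0313,0],[0,0,0]],
    [[0,0,0.04],[0,0,0]],
    [[0,0,0.03],[0,0,0]],
    [[0,0,0],[0,0,0]],
    [[0,0,0],[0,0,0]],
    [[0,0,0],[0,0,0]],
  ],
  fingers=255,
)

```text
clock: 53.42
tcp_pos: [0.6066, 0.0438, 0.1445]
orientation: [-1.866, 2.525, -0.001]
contact_force: [-0.7, 0.3, -0.1]
grip_width: 0.0
```

```bash
python3 -c "
from h import *
f=snap('wrist','w18');o=r.get_obs();print(o['tcp_pos'],o['orientation'],o['grip_width'],o['joints'])
for z in(.065,.075,.085):
  p=o['tcp_pos'].copy();p[2]=z;print(proj(f,p))
a=cv2.imread('pics/w18.png')[80:330,190:440];cv2.imwrite('pics/w18c.png',cv2.resize(a,None,fx=2.4,fy=2.4))"
```

```text
[0.6065284  0.043862   0.14444109] [-1.86648088e+00  2.52505259e+00 -1.25550488e-03] 0.00012030739910753237 [-0.92550163  0.77376095  1.14936623  1.85069762 -0.81015495  1.07750202
 -1.32276704]
(np.float64(322.66815578431954), np.float64(205.99639641069027))
(np.float64(322.6241266768872), np.float64(210.35706450871515))
(np.float64(322.5761959514835), np.float64(215.10415109238224))
```

View pics/w18c.png

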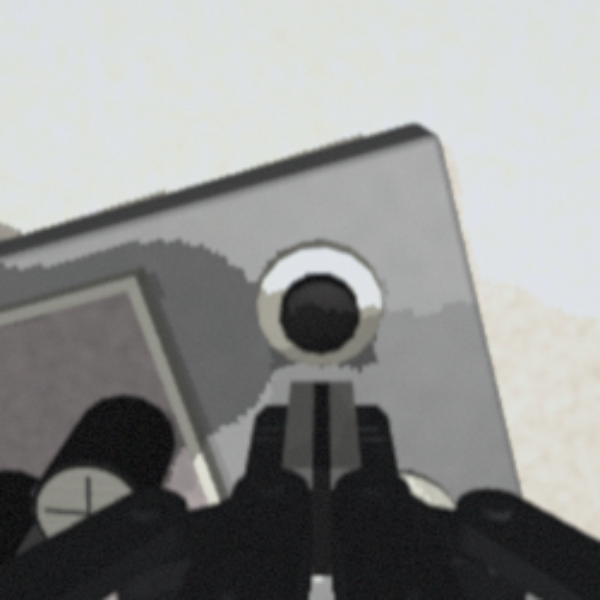

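>>> send_rows(
  series=[
    [[0,0,0.03],[0,0,0]],
    [[0,0,0.022],[0,0,0]],
    [[0,0,0.01],[0,0,0]],
    [[0,0,0.004],[0,0,0]],
    [[0,0,0],[0,0,0]],
    [[0,0,0],[0,0,0]],
  ],
)

```text
clock: 54.22
tcp_pos: [0.6064, 0.0438, 0.0779]
orientation: [-1.867, 2.526, -0.001]
contact_force: [-0.1, -0.7, -0.3]
grip_width: 0.0001
```

>>> send_rows(
  series=[
    [[0,0,0.002],[0,0,0]],
    [[0,0,0.002],[0,0,0]],
    [[0,0,0],[0,0,0]],
    [[0,0,0],[0,0,0]],
  ],
)

```text
clock: 54.72
tcp_pos: [0.6065, 0.0438, 0.0736]
orientation: [-1.867, 2.526, -0.001]
contact_force: [1.8, -0.4, 3.3]
grip_width: -0.0002
```

>>> send_rows(
  series=[
    [[0,0,0.002],[0,0,0]],
    [[0,0,0.001],[0,0,0]],
    [[0,0,0],[0,0,0]],
    [[0,0,0],[0,0,0]],
  ],
)

```text
clock: 55.22
tcp_pos: [0.6065, 0.0438, 0.0711]
orientation: [-1.867, 2.526, -0.001]
contact_force: [1.2, 0.4, 10.2]
grip_width: 0.0005
```

>>> send_rows(
  series=[
    [[0,0,0.001],[0,0,0]],
    [[0,0,0.001],[0,0,0]],
    [[0,0,0],[0,0,0]],
    [[0,0,0],[0,0,0]],
  ],
)

```text
clock: 55.72
tcp_pos: [0.6066, 0.0438, 0.0708]
orientation: [-1.865, 2.525, 0.001]
contact_force: [-5.2, 2.0, 25.2]
grip_width: -0.0003
```

>>> send_rows(
  series=[
    [[0,0,0.001],[0,0,0]],
    [[0,0,0.001],[0,0,0]],
    [[0,0,0],[0,0,0]],
    [[0,0,0],[0,0,0]],
  ],
)

```text
clock: 56.22
tcp_pos: [0.6067, 0.0438, 0.0705]
orientation: [-1.864, 2.524, 0.003]
contact_force: [-12.0, 3.7, 40.4]
grip_width: -0.0002
```

```bash
python3 -c "
from h import *
f=snap('wrist','w19');
a=cv2.imread('pics/w19.png')[160:330,240:410];a=cv2.resize(a,None,fx=3.4,fy=3.4);cv2.imwrite('pics/w19c.png',cv2.convertScaleAbs(a,alpha=1.6,beta=20))
snap('side','side6');a=cv2.imread('pics/side6.png')[165:215,280:370];a=cv2.resize(a,None,fx=7,fy=7,interpolation=cv2.INTER_CUBIC);cv2.imwrite('pics/s6c.png',cv2.convertScaleAbs(a,alpha=1.8,beta=20))"
```

```text
(no output)
```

View pics/w19c.png

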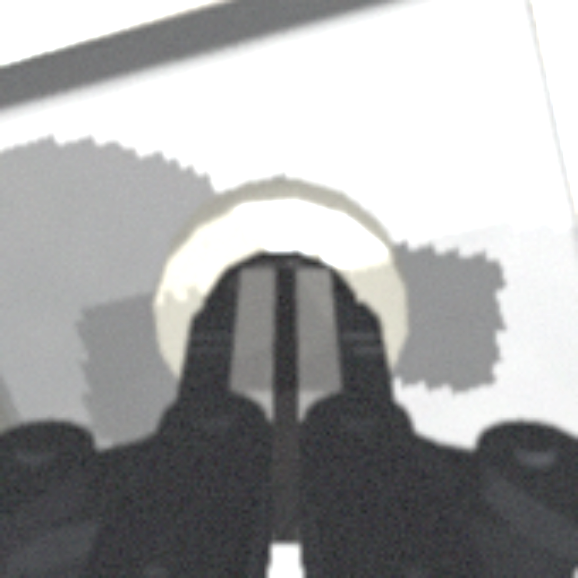

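View pics/s6c.png

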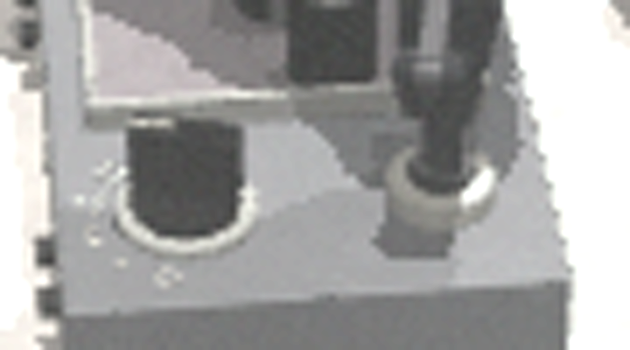

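>>> send_rows(
  series=[
    [[0,0,-0.01],[0,0,0]],
    [[0,0,-0.02],[0,0,0]],
    [[0,0,-0.04],[0,0,0]],
    [[0,0,-0.05],[0,0,0]],
    [[0,0,-0.03],[0,0,0]],
    [[0,0,0],[0,0,0]],
    [[0,0,0],[0,0,0]],
  ],
)

```text
clock: 57.2
tcp_pos: [0.6051, 0.0443, 0.2155]
orientation: [1.867, -2.525, -0.002]
contact_force: [0.1, -0.6, 0.2]
grip_width: 0.0004
```

```bash
python3 -c "
from h import *
f=snap('wrist','w20');o=r.get_obs();print(o['clock'],o['tcp_pos'],o['contact_force'])
snap('scene','scene7');b=cv2.imread('pics/scene7.png');cv2.imwrite('pics/sc7c.png',cv2.resize(b[130:310,170:490],None,fx=2.4,fy=2.4))
f=load('scene7')
"
```

```text
57.25 [0.60494431 0.04429443 0.2151044 ] [ 0.49554866  1.21722745 -0.55936188]
```

View pics/w20.png

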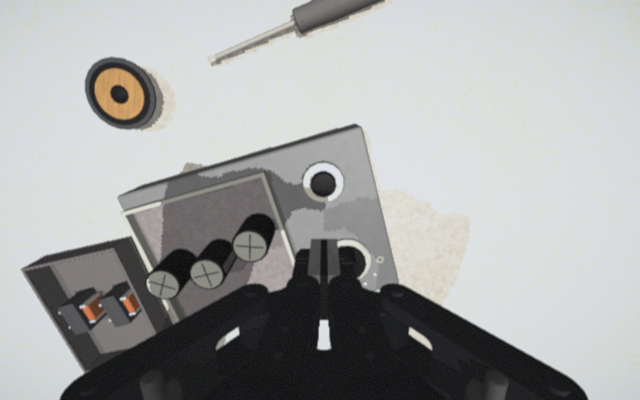

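View pics/sc7c.png

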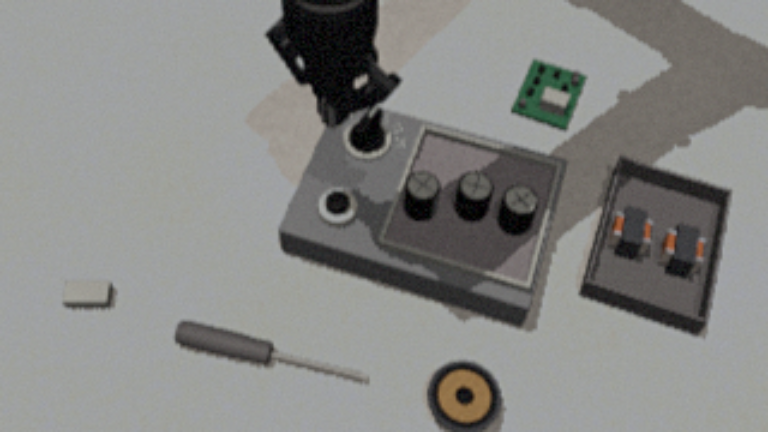

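>>> send_rows(
  series=[
    [[0.038,-0.012,-0.01],[0,0,0]],
    [[0.038,-0.012,-0.01],[0,0,0]],
    [[0,0,0],[0,0,0]],
    [[0,0,0],[0,0,0]],
  ],
)

```text
clock: 57.8
tcp_pos: [0.6062, -0.0352, 0.2353]
orientation: [1.867, -2.526, -0.002]
contact_force: [0.1, 1.7, 0.5]
grip_width: -0.0
```

```bash
python3 -c "
from h import *
snap('side','side8');a=cv2.imread('pics/side8.png')[110:225,265:375];a=cv2.resize(a,None,fx=5,fy=5,interpolation=cv2.INTER_CUBIC);cv2.imwrite('pics/s8c.png',cv2.convertScaleAbs(a,alpha=1.6,beta=10))
snap('wrist','w21');a=cv2.imread('pics/w21.png')[80:330,120:390];cv2.imwrite('pics/w21c.png',cv2.resize(a,None,fx=2.2,fy=2.2))"
```

```text
(no output)
```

View pics/s8c.png

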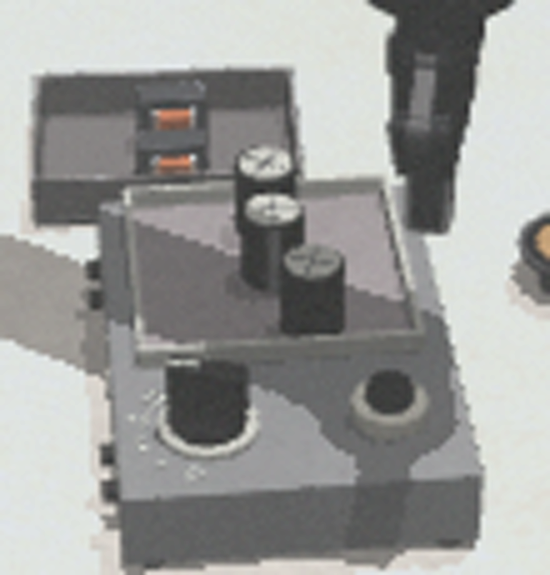

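View pics/w21c.png

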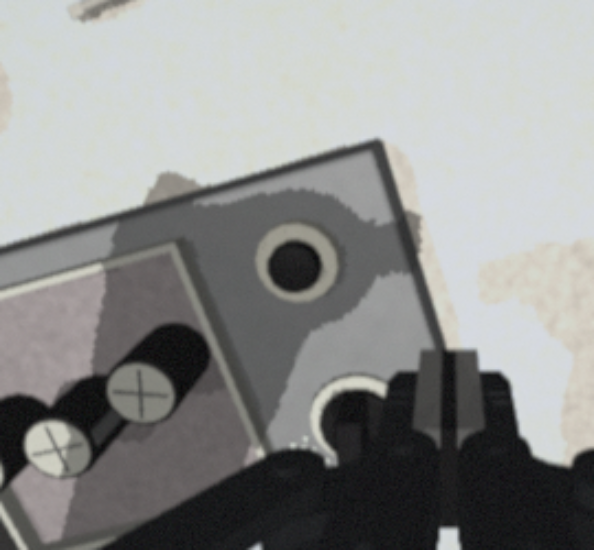

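```bash
python3 -c "
from h import *
print(r.hand_in())"
```

```text
the job is handed in; nothing more can be done
None
```

The bench is cleared and the job is handed in, at about 58 s of the 210 s allowed.

- **Cans:** there were three, and all stand upright on the tray floor, apart from each other. The last one was knocked about 2 cm sideways after I set it down, with the arm already lifted away. It stayed upright inside the rim, so I left it there.
- **Transformers:** there were two, and both rest on the bin floor side by side.
- **Dial:** I turned it two clicks, from one pip to three. The wrist picture after letting go shows the pointer on three pips. Later views showed no change, though the fingers partly hid the dial in the last wrist view.
- **Start button:** I pressed it until it stopped at a fingertip height of about 70.5 mm. The force rose from 3 N to 40 N at the end, well above the 5 N spring, so I take it as fully down. The last pictures look like it came back up, but I did not measure that.
- **Left alone:** the loudspeaker, battery, screwdriver and circuit board look unmoved in the last overall picture.

No check failed. The camera views agreed to about 4 mm, apart from the last can, which they caught while it was moving. I did not notice any slackening of the grip.

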